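# Sort salvaged racquet end plugs on the bore gauge

### The job

Some salvaged nylon end plugs stand on the bench beside the bore gauge. Pull the gauge's red selector grip out fully against its end stop, so that the wide bore stands over the chute; then let every plug that fits that bore drop through it into the hooded catch tray, and put each mushroomed one that will not pass into the steel scrap bin hung at the end of the bench. When the last plug is sorted, push the selector fully home again, and leave the other things on the bench where they lie.

Things in the scene. Friction and masses are not known exactly. Their poses are not given: they have to be found in the camera images.
- gauge: green and steel bench bore gauge, fixed to the bench: a frame 110 mm (x) by 250 mm (y); the top of its steel gauge bar is 135.5 mm and of the two guide rails beside it 137 mm above the bench. Origin: underside, below the throat; z up. The bar slides along the gauge's y; the catch tray is on its +x side
- tray (a point): centre of the catch tray's floor, 130 mm to the gauge's +x from its origin, 4 mm above the bench. The tray is 150 mm (gauge x) by 130 mm and covered at 76 to 79 mm height by a clear plastic hood; plugs reach it only through the bore and the polished chute below it
- throat (a point): point at the level of the gauge bar's top face on the axis of the chute mouth (throat): the bore that is over it is in use. It is fixed on the gauge, 135.5 mm above the gauge's underside
- size_slide (a joint): travel of the gauge bar along the gauge's +y, m: 0 = pushed home to one end stop (23 mm narrow bore over the throat, nothing passes), 0.080 = pulled out to the other end stop (the wide bore, 32.5 mm, exactly over the throat). In between the bore is offset and shut off below by the deck. About 3 N of friction; it stays where it is left
- slide_grip (a point): centre of the red selector grip that stands on the gauge bar, a block 44 mm (gauge x) by 14 mm (gauge y) by 30 mm high; its foot is on the bar's top face, its top 15 mm above this point. It moves with the bar: 80 mm to the gauge's +y from the throat when pushed home, 160 mm when pulled out
- scrap_bin: tilting steel scrap bin hung under the end of the bench (to the robot's right), catch shut, it does not move; mouth 320 mm (x) by 190 mm (y), rim 5 mm below the bench top, 160 mm deep; origin: centre of the mouth, 160 mm below the rim; some old strip pieces lie in it
- bin_mouth (a point): point in the middle of the bin's mouth, at rim height
- plug_a: round cream nylon handle end plug with a small brass insert in its top, 18 mm high and either 29 mm (sound) or 35.5 mm (mushroomed) in diameter; which is which is not told, the fit test shows it. Stands upright on the bench among others, 17 to 35 g; origin: centre of its underside, z along its axis. May be absent (None)
- plug_b: round cream nylon handle end plug with a small brass insert in its top, 18 mm high and either 29 mm (sound) or 35.5 mm (mushroomed) in diameter; which is which is not told, the fit test shows it. Stands upright on the bench among others, 17 to 35 g; origin: centre of its underside, z along its axis. May be absent (None)
- plug_c: round cream nylon handle end plug with a small brass insert in its top, 18 mm high and either 29 mm (sound) or 35.5 mm (mushroomed) in diameter; which is which is not told, the fit test shows it. Stands upright on the bench among others, 17 to 35 g; origin: centre of its underside, z along its axis. May be absent (None)
- plug_d: round cream nylon handle end plug with a small brass insert in its top, 18 mm high and either 29 mm (sound) or 35.5 mm (mushroomed) in diameter; which is which is not told, the fit test shows it. Stands upright on the bench among others, 17 to 35 g; origin: centre of its underside, z along its axis. May be absent (None)
- plug_e: round cream nylon handle end plug with a small brass insert in its top, 18 mm high and either 29 mm (sound) or 35.5 mm (mushroomed) in diameter; which is which is not told, the fit test shows it. Stands upright on the bench among others, 17 to 35 g; origin: centre of its underside, z along its axis. May be absent (None)
- plug_f: round cream nylon handle end plug with a small brass insert in its top, 18 mm high and either 29 mm (sound) or 35.5 mm (mushroomed) in diameter; which is which is not told, the fit test shows it. Stands upright on the bench among others, 17 to 35 g; origin: centre of its underside, z along its axis. May be absent (None)
- awl: starting awl, walnut handle 85 x 22 x 22 mm and steel spike 90 mm, lying along its x (spike to +x); origin at the joint of handle and spike, underside. Leave alone
- mallet: mallet, white nylon head 44 mm thick and 85 mm long (its y), walnut handle 220 mm to its -x; origin under the head. Leave alone
- bumper_guard: cracked black bumper guard, a curved plastic strip about 190 mm long (its y), 8 mm thick, 14 mm high; origin: underside at mid-length. Leave alone
- grommet_strip: new grey grommet strip, curved, about 180 mm long (its y), 5 mm thick with small barrels inside, 12 mm high; origin: underside at mid-length. Leave alone
- grommet_jar: amber jar with steel cap, 68 mm diameter, 75 mm high; origin: underside. Leave alone
- mug: blue mug, 76 mm diameter, 90 mm high; origin: underside. Leave alone
- string_reel: yellow string reel lying flat, 100 mm diameter, 40 mm high; origin: underside. Leave alone

How it is judged:
On the way, in this order (a step that is already met when the one before it is completed fails the run):
1. the selector is pulled out against its end stop (wide bore over the chute) (value of joint size_slide above 0.077 m), for 0.2 s.
2. every plug is sorted: sound ones in the catch tray, mushroomed ones in the scrap bin (x of plug_a in the frame of gauge between 0.03 and 0.21 m and y of plug_a in the frame of gauge between -0.07 and 0.07 m and z of each of plug_a, plug_c, plug_f in the frame of gauge below 0.06 m and x of plug_c in the frame of gauge between 0.03 and 0.21 m and y of plug_c in the frame of gauge between -0.07 and 0.07 m and x of plug_f in the frame of gauge between 0.03 and 0.21 m and y of plug_f in the frame of gauge between -0.07 and 0.07 m and x of plug_b in the frame of scrap_bin between -0.16 and 0.16 m and y of plug_b in the frame of scrap_bin between -0.1 and 0.095 m and z of each of plug_b, plug_d, plug_e in the frame of scrap_bin below 0.12 m and x of plug_d in the frame of scrap_bin between -0.16 and 0.16 m and y of plug_d in the frame of scrap_bin between -0.1 and 0.095 m and x of plug_e in the frame of scrap_bin between -0.16 and 0.16 m and y of plug_e in the frame of scrap_bin between -0.1 and 0.095 m), for 0.3 s.
3. the selector is pushed home against its other end stop (value of joint size_slide below 0.003 m), for 0.2 s.
At the end, for the whole second after the job is handed in: all sound (29 mm) plugs lie at rest in the hooded catch tray, all mushroomed (35.5 mm) ones at rest inside the scrap bin, and the size slide is within 3 mm of its home end stop (all of step 2 and linear speed of each of plug_a, plug_b, plug_c, plug_d, plug_e, plug_f below 0.03 m/s and value of joint size_slide below 0.003 m and velocity of joint size_slide below 0.01 m/s); the robot touches nothing.
It fails at once if one of the other things on the bench (awl, mallet, guard, strip, jar, mug, reel) is shoved more than 40 mm from where it lay (distance of any of awl, mallet, bumper_guard, grommet_strip, grommet_jar, mug, string_reel from where it was at the start of the episode above 0.04 m).
Of plug_a, plug_c, plug_f only 2 to 3 are there at a start; the rules pass over those that are not, and their reading is None.
Of plug_b, plug_d, plug_e only 2 to 3 are there at a start; the rules pass over those that are not, and their reading is None.
At some moment in a run one of plug_a, plug_b, plug_c, plug_d, plug_e, plug_f may be knocked a few centimetres aside while the robot is not near it.
Once in a run the grip may slacken for a moment while it holds something.
It also fails if it takes over 210 s, if anything falls off the work surface, if the arm or the gripper's body presses on something with over 40 N, if the wrist force passes 120 N, or if a joint passes its speed limit or range.

### The arm

A 6-joint arm with a two-finger parallel gripper is mounted at the origin on the work surface. World frame = base frame: x ahead of the robot, y to its left, z up, the work surface at z = 0. Lengths are in m, angles in rad, forces in N, time in s.
With the tool pointing down it reaches from about 0.225 to 0.875 m from the base axis. Payload 3.4 kg.
Tool frame: the origin (TCP) lies where the fingers leave the gripper's body, on its centre line; the fingertips stand 73 mm ahead of it and the grasp point (between the pads) lies 54 mm ahead of it (manip.pinch_z is the distance from the TCP to the grasp point, in m); z points along the fingers, y is the line along which they close (so a half turn about z gives the same grasp; the last joint's range is limited). The gripper opens to 85 mm and grips with 20 to 120 N. Pads are 22 mm wide; open, the fingers measure 114 mm over their backs; the gripper's body (76 mm by 85 mm) begins 54 mm behind the grasp point. The pads swing forward as they close: fully open they stand 13 mm farther back than shut.
Start: joints at [1.11, 0.276, 1.505, -0, 1.361, -0.121], TCP at [0.192, 0.542, 0.304] pointing down, gripper open.
Joint ranges: [-2.89, 2.89], [-0.75, 2.08], [0.22, 2.7], [-1.18, 4.32], [0.11, 2.71], [-2.7, 2.7]. Speed limits (rad/s): [2.57, 2.57, 3.14, 3.14, 3.14, 3.14].

### API

Orientations are given as a unit quaternion [w, x, y, z].
In Python, from rig import readout, imaging, manip gives the robot as it stands. The module is installed in compiled form; this text tells all that it offers.
- The arm moves only by the tool servo_tool, never from a script. Its argument "moves" is a list of rows, each an object with "dp": the shift along the tool's x, y, z in units of 0.2 m (1.0 is 0.2 m), a list of three; "delta_rot": the turn, a rotation vector about the tool's x, y, z in units of 0.1 rad (1.0 is 0.1 rad), a list of three; "fingers": the opening, from 0 (shut) to 1 (fully open). In form: [{"dp": [dx, dy, dz], "delta_rot": [wx, wy, wz], "fingers": fingers}, ...]. A call has 1 to 5 rows; each row shifts and turns the commanded pose from where the row before left it, along the tool's axes as they then stand; what a row does not reach is not made up. A row lasts 1/10 s, in which the tool goes at most 50 mm and 8.59 degrees, less where a joint would pass 70% of its speed; a pose out of reach is approached as far as the arm can. A call with a number of a shift or a turn outside -1 to 1 is refused whole. A call with a gripper value outside its range is refused whole. The fingers move at their own pace and stop on an object; "force" is the grip in N (left out, the last holds). Time passes only in rows, so rows that do not move let the fingers close. It gives the time, the measured TCP pose, the force, the opening and the grip force at its end, in the units of the state.
- readout.get_state(): the state, without advancing time (a new reading comes with each control period).
- imaging.get_image(name): name is "scene" or "side" or "wrist"; returns (picture, depth): 384x512x3 uint8, red, green, blue; 384x512 float32, m along the optical axis (not along the pixel's ray), 0 where there is no reading.
- imaging.calibration(name): a dict with "intrinsics" (3x3 intrinsics, pixels), "R" (3x3) and "t" (3): a world point X has camera coordinates R X + t; the wrist camera has in their place "hand_eye" (4x4, takes a point from camera to tool coordinates, whose origin is the TCP and whose axes are the flange's). Camera axes: x right, y down, z forward; pixel columns grow to the right and rows downward; lengths in m; the calibration is good to about 2 mm. A picture is of the moment at which its call begins: read the wrist's pose just before it. calibration takes no time and is no camera call.
- manip.sign_off(): hands the job in; it is judged then, once.
The state is a dict: "clock": time; "qpos": joint angles; "qd": joint speeds; "effort": joint torques, N m; "position": TCP position; "ee_rot": TCP orientation; "contact_force": force on the tool from outside, world axes, zero at the start; "moment": the same for the moment, N m; "width": finger opening in m; "gripper_force": force on a finger pad.
Only numpy, scipy, OpenCV 4.12 (cv2) and the standard library are available. Lean on these libraries where they do the work, as an engineer would, in place of code of your own. Each camera call takes 0.05 s, during which the arm holds its last target. There are 200 camera calls.

## Working session

There is one attempt and no reset: what is moved stays moved. The work goes in short steps, Python scripts to look and compute and a tool call to move; the robot and the scene stay as the last step left them, time stands still between calls to the robot, and variables do not carry over. Pictures are saved under pics/ and viewed, at most 14 in all, crops included, and the job is handed in when it is done.

Besides the shell and the picture viewer there is one more tool, called after ">>>" as name(argument=value, ...) on one line, values as JSON. servo_tool: Moves the arm, as the interface text tells. Its arguments: {"type":"object","properties":{"moves":{"type":"array"},"force":{"type":"number"}},"required":["moves"]}

```bash
ls; mkdir -p pics
cat > h.py <<'E'
import numpy as np, cv2
from rig import readout, imaging, manip
from scipy.spatial.transform import Rotation as Ro
def pose():
    s=readout.get_state(); q=s["ee_rot"]
    T=np.eye(4); T[:3,:3]=Ro.from_quat([q[1],q[2],q[3],q[0]]).as_matrix(); T[:3,3]=s["position"]; return T
def grab(name):
    """picture, depth, K, camera-to-world"""
    T=pose(); c=imaging.calibration(name); im,d=imaging.get_image(name); K=np.array(c["intrinsics"])
    if name=="wrist": M=T@np.array(c["hand_eye"])
    else:
        M=np.eye(4); R=np.array(c["R"]); M[:3,:3]=R.T; M[:3,3]=-R.T@np.array(c["t"])
    return im,d,K,M
def ray(u,v,K,M):
    r=M[:3,:3]@np.linalg.solve(K,[u,v,1.]); return M[:3,3],r
def onplane(u,v,z,K,M):
    o,r=ray(u,v,K,M); return o+r*(z-o[2])/r[2]
def dpt(u,v,d,K,M):
    o,r=ray(u,v,K,M); return o+r*d[int(v),int(u)]
def cross(a,b):
    (o1,r1),(o2,r2)=a,b; A=np.stack([r1,-r2],1); s=np.linalg.lstsq(A,o2-o1,rcond=None)[0]
    p,q=o1+s[0]*r1,o2+s[1]*r2; return (p+q)/2,np.linalg.norm(p-q)
def save(n,im): cv2.imwrite("pics/"+n+".png",cv2.cvtColor(im,cv2.COLOR_RGB2BGR))
E
python3 - <<'E'
from h import *
for n in ("scene","side","wrist"):
    im,d,K,M=grab(n); save(n+"0",im); np.savez("pics/%s0.npz"%n,im=im,d=d,K=K,M=M); print(n,M.round(3).tolist(),K[0,0])
s=readout.get_state(); print(s); print(manip.pinch_z)
E
```

```text
pics
scene [[0.587, 0.442, -0.678, 1.425], [0.809, -0.302, 0.504, -0.571], [0.018, -0.845, -0.535, 0.711], [0.0, 0.0, 0.0, 1.0]] 365.21573988056497
side [[0.994, -0.069, 0.085, 0.438], [-0.109, -0.628, 0.771, -0.934], [0.0, -0.776, -0.631, 0.865], [0.0, 0.0, 0.0, 1.0]] 410.1289473462205
wrist [[0.333, 0.898, 0.288, 0.116], [0.943, -0.317, -0.104, 0.568], [-0.002, 0.306, -0.952, 0.373], [0.0, 0.0, 0.0, 1.0]] 345.69308478653744
{'clock': 0.15, 'qpos': array([ 1.11001721e+00,  2.76463427e-01,  1.50584134e+00,  3.13848171e-05,
        1.36067691e+00, -1.20981739e-01]), 'qd': array([-4.38996612e-05, -1.64718770e-03, -6.23881544e-03,  1.08362483e-03,
        5.65639934e-04,  5.08493529e-04]), 'effort': array([ 2.03387841e-03, -4.17145801e+01, -2.46032774e+01, -1.36269909e-04,
        7.60479947e-03,  4.91695559e-06]), 'position': array([0.1915051 , 0.54187205, 0.30323092]), 'ee_rot': array([-2.13883669e-04,  1.69085696e-01,  9.85601108e-01, -6.60936486e-04]), 'contact_force': array([-0.16479408,  0.11675757, -0.31842377]), 'moment': array([2.16678739e-02, 5.18817643e-05, 9.84478484e-03]), 'gripper_force': 0.0, 'width': 0.08506722875829902}
0.0539
```

View pics/scene0.png

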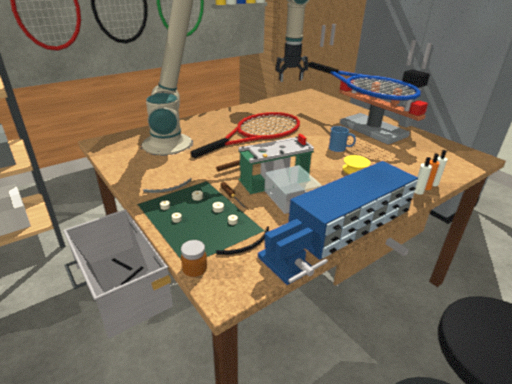

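View pics/side0.png

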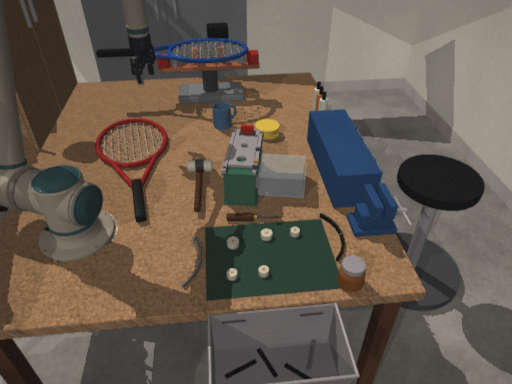

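The scene view shows five plugs on the green mat at (165,206), (177,217), (197,196), (218,207) and (232,220). In the side view they are at (233,243), (266,235), (295,232), (232,274) and (264,271). The gauge's red grip is at side (247,130) and scene (302,139), and the bin is at side (280,345). The awl lies between the gauge and the mat.

```bash
cat > m.py <<'E'
from h import *
V={n:dict(np.load("pics/%s0.npz"%n)) for n in ("scene","side")}
def blobs(v,mask,amin,amax):
    n,l,s,c=cv2.connectedComponentsWithStats(mask.astype(np.uint8)); return [(c[i],s[i]) for i in range(1,n) if amin<=s[i][4]<=amax]
pt={}
for n,v in V.items():
    hsv=cv2.cvtColor(v["im"],cv2.COLOR_RGB2HSV).astype(int); H,S,Vv=hsv[...,0],hsv[...,1],hsv[...,2]
    box=(slice(185,235),slice(150,250)) if n=="scene" else (slice(222,285),slice(215,310))
    m=np.zeros(H.shape,bool); m[box]=((Vv>130)&(S<110))[box]
    pt[n]=[(c,s) for c,s in blobs(v,m,15,400)]
    print(n)
    for c,s in pt[n]:
        p=onplane(*c,.011,v["K"],v["M"]); dd=v["d"][int(c[1]),int(c[0])]; q=dpt(*c,v["d"],v["K"],v["M"]); print(c.round(1),s.tolist(),p.round(4),"depthpt",q.round(4))
    m=((H<8)|(H>172))&(S>150)&(Vv>100)
    box=(slice(125,160),slice(290,318)) if n=="scene" else (slice(120,140),slice(235,260))
    mm=np.zeros(H.shape,bool); mm[box]=m[box]
    for c,s in blobs(v,mm,10,2000):
        print("red",c.round(1),s.tolist(),onplane(*c,.155,v["K"],v["M"]).round(4),dpt(*c,v["d"],v["K"],v["M"]).round(4))
    # cloud: gauge top
    h,w=v["d"].shape; uu,vv=np.meshgrid(np.arange(w),np.arange(h))
    P=np.stack([uu,vv,np.ones_like(uu)],-1)@np.linalg.inv(v["K"]).T*v["d"][...,None]@v["M"][:3,:3].T+v["M"][:3,3]
    for zlo,zhi,nm in ((.128,.143,"gaugetop"),(.072,.083,"hood"),(.150,.18,"grip"),(.005,.13,"")):
        if nm=="":continue
        k=(P[...,2]>zlo)&(P[...,2]<zhi)&(v["d"]>0)&(P[...,0]>.3)&(P[...,0]<.8)&(P[...,1]>-.15)&(P[...,1]<.35)
        for c,s in blobs(v,k,15,99999):
            pass
        n_,l,s,c=cv2.connectedComponentsWithStats(k.astype(np.uint8))
        for i in range(1,n_):
            if s[i][4]<25: continue
            q=P[l==i]; r=cv2.minAreaRect((q[:,:2]*1000).astype(np.float32)); print(nm,s[i].tolist(),np.round(r[0],1),np.round(r[1],1),round(r[2],1),"z",np.median(q[:,2]).round(4))
    im=v["im"]; c=im[120:215,225:330] if n=="scene" else im[110:215,205:320]
    save("crop_"+n,cv2.resize(c,None,fx=5,fy=5,interpolation=cv2.INTER_CUBIC))
E
python3 m.py
```

```text
scene
[196.7 194.9] [192, 191, 10, 9, 78] [ 0.4605 -0.097   0.011 ] depthpt [ 0.4659 -0.0997  0.0149]
[164.4 204.3] [160, 200, 10, 10, 68] [ 0.4499 -0.2126  0.011 ] depthpt [ 0.4587 -0.2159  0.0173]
[217.6 206. ] [212, 201, 12, 11, 105] [ 0.5586 -0.0722  0.011 ] depthpt [ 0.5686 -0.078   0.0191]
[176.1 216.4] [171, 212, 11, 10, 82] [ 0.5331 -0.2103  0.011 ] depthpt [ 0.5417 -0.2138  0.0178]
[232.3 218.7] [227, 214, 11, 11, 87] [ 0.6444 -0.07    0.011 ] depthpt [ 0.6498 -0.0735  0.0158]
red [294.  128.6] [290, 125, 10, 9, 40] [0.4593 0.3381 0.155 ] [0.2232 0.5604 0.0189]
red [301.5 138.8] [298, 134, 8, 11, 69] [0.5455 0.2983 0.155 ] [0.549  0.2948 0.1572]
gaugetop [238, 137, 76, 26, 934] [520.4 200.9] [255.3 114.4] 79.1 z 0.1363
gaugetop [290, 168, 76, 32, 141] [794.2 191.1] [317.6  11. ] 90.0 z 0.1303
hood [299, 155, 12, 9, 29] [559.2 308.1] [ 6.4 71.4] 81.7 z 0.0767
hood [264, 159, 58, 37, 1038] [610.6 181.1] [138.6 227.4] 78.2 z 0.0794
hood [240, 163, 12, 13, 30] [499.1  79.7] [ 4.9 88.5] 80.9 z 0.0772
grip [297, 134, 10, 8, 51] [540.1 299.2] [17.2 49.3] 78.4 z 0.1611
side
[294.7 2
[... 183 characters left out ...]

[263.3 269.5] [259, 265, 10, 12, 79] [ 0.5372 -0.2099  0.011 ] depthpt [ 0.5362 -0.2177  0.0202]
[232.1 272.5] [228, 268, 9, 11, 64] [ 0.453 -0.211  0.011] depthpt [ 0.4528 -0.2163  0.0172]
red [246.5 128.2] [241, 124, 13, 9, 99] [0.54   0.2965 0.155 ] [0.5398 0.2951 0.1558]
gaugetop [315, 123, 26, 53, 128] [795.6 189.5] [  8.7 318.5] 0.0 z 0.1302
gaugetop [222, 128, 41, 47, 1186] [522.7 202.3] [260.8 107.4] 78.2 z 0.1361
hood [314, 136, 25, 55, 87] [792.3 187.4] [  8.7 316.6] 1.2 z 0.078
hood [258, 153, 48, 28, 1132] [646.7 173.6] [144.2 152.5] 78.6 z 0.0794
hood [224, 183, 32, 5, 85] [496.6  80.5] [ 7.5 98.4] 78.1 z 0.0771
grip [241, 124, 13, 7, 76] [542.1 300.9] [21.7 41.3] 83.8 z 0.1613
```

Run:
```python
import cv2,numpy as np
a=cv2.imread("pics/crop_side.png"); cv2.imwrite("pics/cs.png",a); print(a.shape)
```

```text
(525, 575, 3)
```

View pics/crop_side.png

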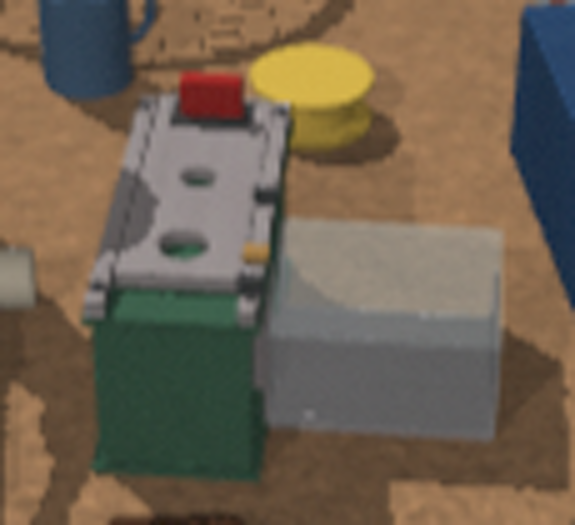

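The side crop shows the gauge with the grip at its far (+y) end. The narrow bore is at full-image (244,145), the wide bore at (242,159), and the hood is on the +x side. Next I'll compute the bore positions and move over the grip with the tool turned to the gauge's yaw of about 78.5°.

```bash
cat >> h.py <<'E'
def to(x,y,z):
    """tool-axis shift in dp units from now to a TCP target"""
    T=pose(); d=T[:3,:3].T@(np.array([x,y,z])-T[:3,3]); print("TCP",T[:3,3].round(4),"yaw_y",np.degrees(np.arctan2(T[1,1],T[0,1])).round(2),"dp total",(d/.2).round(4),"min rows",int(np.ceil(np.linalg.norm(d)/.05)))
E
python3 - <<'E'
from h import *
v=np.load("pics/side0.npz"); 
for u in ((244.4,145.4),(241.6,158.6)): print(onplane(*u,.1355,v["K"],v["M"]).round(4))
E
```

```text
[0.5256 0.219  0.1355]
[0.5101 0.1426 0.1355]
```

>>> servo_tool(moves=[{"dp": [0,0,0],"delta_rot": [0,0,-0.7],"fingers": 0.6},{"dp": [0,0,0],"delta_rot": [0,0,-0.7],"fingers": 0.6},{"dp": [-0.21,-0.09,0],"delta_rot": [0,0,0],"fingers": 0.6},{"dp": [-0.21,-0.09,0],"delta_rot": [0,0,0],"fingers": 0.6},{"dp": [-0.21,-0.09,0],"delta_rot": [0,0,0],"fingers": 0.6}])

```text
clock: 0.65
position: [0.3051, 0.4634, 0.3036]
ee_rot: [-0.0, 0.099, 0.995, -0.0]
contact_force: [0.4, 0.2, -0.0]
width: 0.0513
gripper_force: 0.0
```

>>> servo_tool(moves=[{"dp": [-0.21,-0.09,0],"delta_rot": [0,0,0],"fingers": 0.6},{"dp": [-0.21,-0.09,0],"delta_rot": [0,0,0],"fingers": 0.6},{"dp": [-0.21,-0.09,0],"delta_rot": [0,0,0],"fingers": 0.6},{"dp": [-0.21,-0.09,0],"delta_rot": [0,0,0],"fingers": 0.6},{"dp": [-0.21,-0.09,0],"delta_rot": [0,0,0],"fingers": 0.6}])

```text
clock: 1.15
position: [0.4936, 0.333, 0.3037]
ee_rot: [-0.0, 0.1, 0.995, 0.0]
contact_force: [-0.2, 0.4, -0.5]
width: 0.0513
gripper_force: 0.0
```

Run:
```python
from h import *
im,d,K,M=grab("wrist"); save("w1",im); np.savez("pics/w1.npz",im=im,d=d,K=K,M=M)
to(.541,.297,.214)
```

```text
TCP [0.5002 0.3287 0.3033] yaw_y 78.3 dp total [-0.2287 -0.1125  0.4486] min rows 3
```

View pics/w1.png

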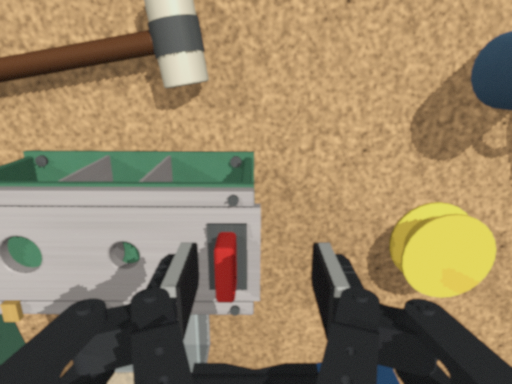

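The wrist view shows the gauge square to the image: grip at (226,267), narrow bore at (125,254), wide bore at (22,254), reel at (445,250). Yaw is good. I'll measure these points by ray on the known planes and check them against the side view.

Run:
```python
from h import *
v=np.load("pics/w1.npz"); im,d,K,M=v["im"],v["d"],v["K"],v["M"]
hsv=cv2.cvtColor(im,cv2.COLOR_RGB2HSV).astype(int); m=((hsv[...,0]<8)|(hsv[...,0]>172))&(hsv[...,1]>150)
m[:,:200]=0;m[:,260:]=0;m[:225]=0;m[305:]=0
# top face of grip by depth
z=np.array([[dpt(u,w,d,K,M)[2] if m[w,u] else 0 for u in range(200,260)] for w in range(225,305)])
ys,xs=np.nonzero(z>.158); P=np.array([onplane(u+200,w+225,.1655,K,M) for u,w in zip(xs,ys)]); print("grip top",cv2.minAreaRect((P[:,:2]*1000).astype(np.float32)),np.median(z[z>.158]))
g=cv2.cvtColor(im,cv2.COLOR_RGB2GRAY)
for u,w in ((125,254),(22,254)):
    x0=max(u-26,0); c=im[w-26:w+26,x0:u+26].astype(int); mm=((c[...,0]<105)|(c[...,1]-c[...,0]>15)).astype(np.uint8)
    n,l,s,ce=cv2.connectedComponentsWithStats(mm); i=1+np.argmax(s[1:,4]); cen=ce[i]+[x0,w-26]
    print(s[i],cen,onplane(*cen,.1355,K,M).round(4), "diam px->mm",s[i][2:4]*np.linalg.norm(onplane(*(cen+[1,0]),.1355,K,M)-onplane(*cen,.1355,K,M))*1000)
    print("bar z",dpt(u+30 if u<50 else u+26,w,d,K,M).round(4))
print("angle",[onplane(u,187,.137,K,M).round(4) for u in (40,245)])
```

```text
grip top ((532.7719116210938, 303.7927551269531), (13.554051399230957, 51.11228942871094), 77.4823226928711) 0.16478458758452275
[ 13  14  28  26 382] [127.95549738 253.55759162] [0.5219 0.2279 0.1355] diam px->mm [21.51796574 19.98096818]
bar z [0.5262 0.2448 0.1345]
[  2   8  40  32 833] [ 23.3757503  251.15846339] [0.504  0.15   0.1355] diam px->mm [30.67055996 24.53644797]
bar z [0.5108 0.1703 0.1351]
angle [array([0.4577, 0.1834, 0.137 ]), array([0.4869, 0.3273, 0.137 ])]
```

>>> servo_tool(moves=[{"dp": [-0.115,-0.055,0.0],"delta_rot": [0,0,0],"fingers": 0.6},{"dp": [-0.115,-0.055,0],"delta_rot": [0,0,0],"fingers": 0.6},{"dp": [0,0,0],"delta_rot": [0,0,0],"fingers": 0.6},{"dp": [0,0,0],"delta_rot": [0,0,0],"fingers": 0.6}])

```text
clock: 1.6
position: [0.5329, 0.3035, 0.3034]
ee_rot: [-0.001, 0.1, 0.995, 0.0]
contact_force: [-0.1, 0.1, 0.3]
width: 0.0512
gripper_force: 0.0
```

```bash
cat > bore.py <<'E'
from h import *
def bores(tag):
    im,d,K,M=grab("wrist"); save(tag,im); np.savez("pics/%s.npz"%tag,im=im,d=d,K=K,M=M)
    c=im.astype(int); mm=((c.max(2)<115)|(c[...,1]-c[...,0]>15)).astype(np.uint8)
    n,l,s,ce=cv2.connectedComponentsWithStats(mm)
    for i in range(1,n):
        x,y,w,h,a=s[i]
        if 300<a<2500 and .7<w/h<1.4 and a>.6*w*h and x>0:
            k=(l==i).astype(np.uint8); ct=max(cv2.findContours(k,0,2)[0],key=len)
            pts=np.array([onplane(*p[0],.1355,K,M)[:2]*1000 for p in ct]).astype(np.float32); (cc,ax,an)=cv2.fitEllipse(pts)
            print("px",ce[i].round(1),"box",w,h,"ellipse mm",np.round(cc,1),np.round(ax,1))
    return im,d,K,M
E
python3 - <<'E'
from bore import *
bores("w2"); to(.541,.298,.214)
E
```

```text
px [ 38.3 198. ] box 43 36 ellipse mm [504.5 148.7] [24.3 32.1]
px [146.9 199. ] box 31 27 ellipse mm [521.1 225.8] [18.2 22.4]
px [111.8 263.1] box 17 24 ellipse mm [565.8 183.9] [12.1 24.9]
TCP [0.5324 0.3039 0.3036] yaw_y 78.54 dp total [-0.0486 -0.0205  0.4477] min rows 2
```

>>> servo_tool(moves=[{"dp": [-0.035,-0.015,0.15],"delta_rot": [0,0,0],"fingers": 0.6},{"dp": [0,0,0.15],"delta_rot": [0,0,0],"fingers": 0.6},{"dp": [0,0,0.1],"delta_rot": [0,0,0],"fingers": 0.6},{"dp": [0,0,0.045],"delta_rot": [0,0,0],"fingers": 0.6},{"dp": [0,0,0],"delta_rot": [0,0,0],"fingers": 0.6}])

```text
clock: 2.15
position: [0.538, 0.2998, 0.2138]
ee_rot: [-0.001, 0.099, 0.995, -0.001]
contact_force: [0.6, 0.5, 0.0]
width: 0.0509
gripper_force: 0.0
```

>>> servo_tool(moves=[{"dp": [0,0,0],"delta_rot": [0,0,0],"fingers": 0.0},{"dp": [0,0,0],"delta_rot": [0,0,0],"fingers": 0.0},{"dp": [0,0,0],"delta_rot": [0,0,0],"fingers": 0.0},{"dp": [0,0,0],"delta_rot": [0,0,0],"fingers": 0}], force=50)

```text
clock: 2.55
position: [0.54, 0.3001, 0.2167]
ee_rot: [0.001, 0.1, 0.995, 0.001]
contact_force: [0.1, 2.7, 5.4]
width: 0.0129
gripper_force: 51.0
```

>>> servo_tool(moves=[{"dp": [0,0,-0.015],"delta_rot": [0,0,0],"fingers": 0.0},{"dp": [0,0.1,0],"delta_rot": [0,0,0],"fingers": 0.0},{"dp": [0,0.1,0],"delta_rot": [0,0,0],"fingers": 0.0},{"dp": [0,0.1,0],"delta_rot": [0,0,0],"fingers": 0},{"dp": [0,0.1,0],"delta_rot": [0,0,0],"fingers": 0}])

```text
clock: 3.05
position: [0.5524, 0.3596, 0.2163]
ee_rot: [-0.004, 0.098, 0.995, -0.024]
contact_force: [-9.4, -74.4, 16.2]
width: 0.0129
gripper_force: 70.5
```

>>> servo_tool(moves=[{"dp": [0,0.02,0],"delta_rot": [0,0,0],"fingers": 0.0},{"dp": [0,0.02,0],"delta_rot": [0,0,0],"fingers": 0.0},{"dp": [0,0.0,0],"delta_rot": [0,0,0],"fingers": 0.0},{"dp": [0,0,0],"delta_rot": [0,0,0],"fingers": 0}])

```text
clock: 3.45
position: [0.5527, 0.36, 0.2163]
ee_rot: [-0.006, 0.099, 0.995, -0.029]
contact_force: [-8.3, -60.3, 15.8]
width: 0.0132
gripper_force: 72.9
```

>>> servo_tool(moves=[{"dp": [0,-0.08,0],"delta_rot": [0,0,0],"fingers": 0.0},{"dp": [0,0,0],"delta_rot": [0,0,0],"fingers": 0.0},{"dp": [0,0,0],"delta_rot": [0,0,0],"fingers": 0.0}])

```text
clock: 3.75
position: [0.5521, 0.3577, 0.2165]
ee_rot: [-0.003, 0.1, 0.995, -0.013]
contact_force: [-1.9, -27.4, 4.0]
width: 0.0126
gripper_force: 56.5
```

Run:
```python
from h import *
s=readout.get_state(); print(s["contact_force"],s["moment"],s["clock"]); T=pose(); print(T[:3,3],T[:3,2],(T[:3,3]+.06*T[:3,2]))
im,d,K,M=grab("side"); save("side1",im); save("cs1",cv2.resize(im[60:220,150:350],None,fx=4,fy=4,interpolation=cv2.INTER_CUBIC))
```

```text
[ -1.9206337  -27.41529153   3.99028226] [-3.77507566  0.22796587  0.03316714] 3.75
[0.55208329 0.35768687 0.21647241] [-0.00787489 -0.02560743 -0.99964106] [0.5516108  0.35615042 0.15649394]
```

View pics/cs1.png

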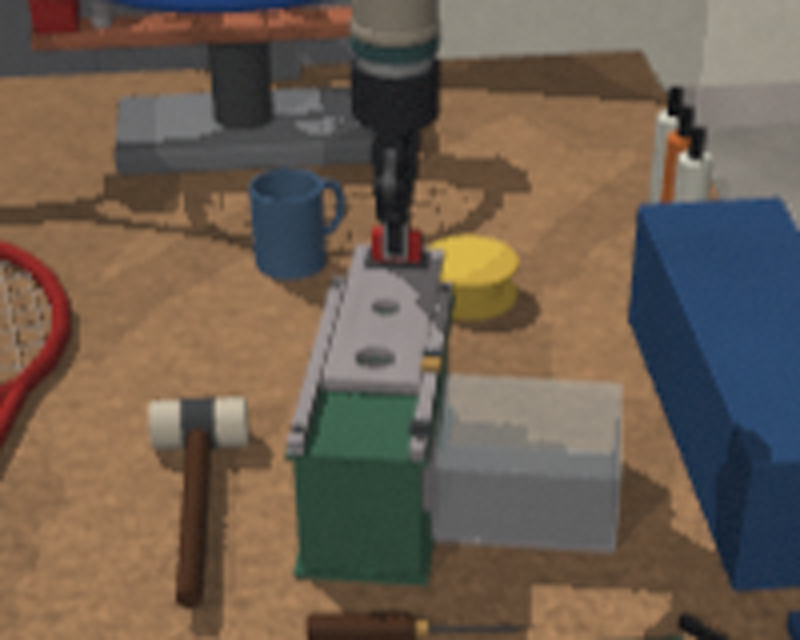

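The side crop shows the wide bore at full-image (244,149), about 22 mm short of the throat, with the tool up near the strung racket. I'll check what stands near the wrist in 3D.

Run:
```python
from h import *
v=np.load("pics/side0.npz"); d,K,M=v["d"],v["K"],v["M"]
h,w=d.shape; uu,vv=np.meshgrid(np.arange(w),np.arange(h))
P=np.stack([uu,vv,np.ones_like(uu)],-1)@np.linalg.inv(K).T*d[...,None]@M[:3,:3].T+M[:3,3]
k=(d>0)&(P[...,2]>.03)&(P[...,0]>.25)&(P[...,0]<.85)&(P[...,1]>.31)&(P[...,1]<.9)
q=P[k]
for y in np.arange(.31,.9,.04):
    for x in np.arange(.3,.8,.1):
        a=q[(abs(q[:,1]-y-.02)<.02)&(abs(q[:,0]-x-.05)<.05)]
        if len(a)>3: print("y%.2f x%.1f"%(y,x),a[:,2].min().round(3),a[:,2].max().round(3),len(a))
im,d,K,M=grab("scene"); save("cs2",cv2.resize(im[0:200,200:450],None,fx=3,fy=3,interpolation=cv2.INTER_CUBIC))
print(readout.get_state()["qpos"])
```

```text
y0.31 x0.4 0.135 0.14 6
y0.31 x0.5 0.131 0.164 33
y0.31 x0.7 0.03 0.133 84
y0.35 x0.7 0.03 0.133 78
y0.39 x0.7 0.031 0.133 70
y0.43 x0.6 0.041 0.046 6
y0.43 x0.7 0.037 0.13 33
y0.47 x0.5 0.04 0.042 5
y0.47 x0.6 0.03 0.045 103
y0.51 x0.5 0.036 0.044 8
y0.51 x0.6 0.034 0.046 106
y0.55 x0.4 0.03 0.094 228
y0.55 x0.6 0.035 0.044 27
y0.59 x0.4 0.035 0.094 55
y0.59 x0.5 0.032 0.078 4
y0.63 x0.4 0.052 0.092 79
y0.63 x0.5 0.03 0.078 27
y0.75 x0.3 0.205 0.228 94
y0.75 x0.4 0.207 0.229 121
y0.75 x0.5 0.209 0.228 25
y0.79 x0.3 0.03 0.228 59
y0.79 x0.4 0.03 0.218 32
y0.79 x0.5 0.03 0.227 71
y0.83 x0.3 0.03 0.22 75
y0.83 x0.4 0.03 0.22 198
y0.83 x0.5 0.03 0.23 76
y0.83 x0.6 0.145 0.204 40
y0.87 x0.3 0.03 0.22 226
y0.87 x0.4 0.03 0.221 306
y0.87 x0.5 0.03 0.229 217
y0.87 x0.6 0.134 0.206 133
[ 0.47804513  0.46226102  1.4347725  -0.02064683  1.26374212 -0.88667265]
```

View pics/cs2.png

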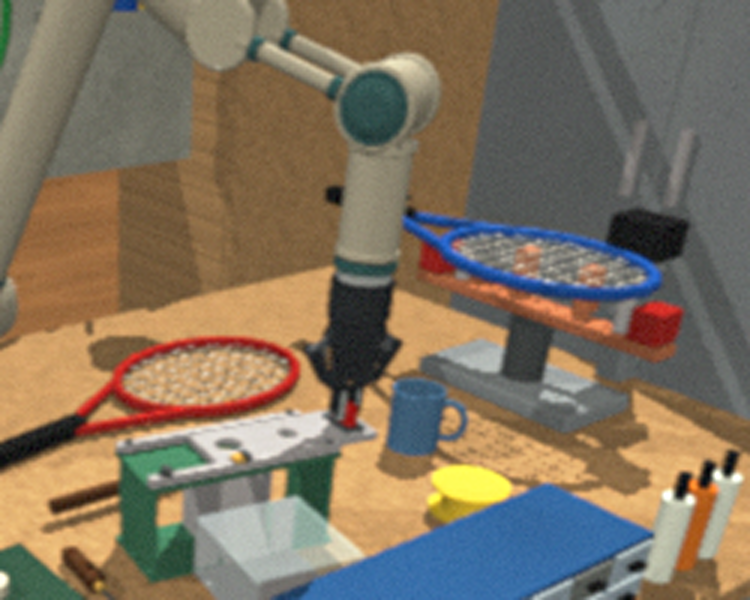

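>>> servo_tool(moves=[{"dp": [0,0,0],"delta_rot": [0,0,0],"fingers": 0.4},{"dp": [0,0,0],"delta_rot": [0,0,0],"fingers": 0.4},{"dp": [0,0,0],"delta_rot": [0,0,0],"fingers": 0.4}])

```text
clock: 4.15
position: [0.5533, 0.3665, 0.2168]
ee_rot: [-0.001, 0.1, 0.995, -0.004]
contact_force: [1.0, -7.6, -3.1]
width: 0.0337
gripper_force: 3.8
```

>>> servo_tool(moves=[{"dp": [0,0,-0.2],"delta_rot": [0,0,0],"fingers": 0.4},{"dp": [0,0,-0.2],"delta_rot": [0,0,0],"fingers": 0.4},{"dp": [0,0,0],"delta_rot": [0,0,0],"fingers": 0.4},{"dp": [0,0,0],"delta_rot": [0,0,0],"fingers": 0.4}])

```text
clock: 4.55
position: [0.5539, 0.3703, 0.2995]
ee_rot: [0.001, 0.1, 0.995, 0.001]
contact_force: [-0.4, 0.7, 0.3]
width: 0.0339
gripper_force: 0.0
```

Run:
```python
from bore import *
im,*_=bores("w3"); print(pose().round(4))
im,d,K,M=grab("side"); save("side2",im)
a=imaging.get_image("wrist")[0]
```

```text
px [123.4 190.5] box 32 28 ellipse mm [532.3 280. ] [17.9 22.7]
px [ 13.6 256. ] box 22 24 ellipse mm [565.4 182.3] [14.4 22.4]
[[-9.802e-01  1.981e-01 -2.000e-04  5.533e-01]
 [ 1.981e-01  9.802e-01  0.000e+00  3.699e-01]
 [ 2.000e-04 -0.000e+00 -1.000e+00  2.978e-01]
 [ 0.000e+00  0.000e+00  0.000e+00  1.000e+00]]
```

View pics/w3.png

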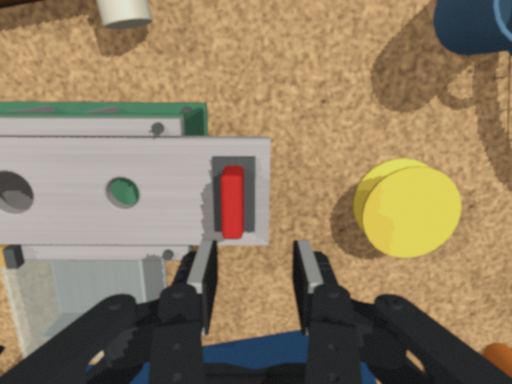

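The wrist view shows the narrow bore at (123,190) and the grip at (232,202). The bar has moved 55 mm and nothing visible is in its way. I'll regrasp a little higher, with no tip contact on the bar, and pull again.

>>> servo_tool(moves=[{"dp": [0,-0.09,0.0],"delta_rot": [0,0,0],"fingers": 0.5},{"dp": [0,0,0.15],"delta_rot": [0,0,0],"fingers": 0.5},{"dp": [0,0,0.15],"delta_rot": [0,0,0],"fingers": 0.5},{"dp": [0,0,0.08],"delta_rot": [0,0,0],"fingers": 0.5},{"dp": [0,0,0],"delta_rot": [0,0,0],"fingers": 0.5}])

```text
clock: 5.2
position: [0.548, 0.3512, 0.2174]
ee_rot: [-0.004, 0.1, 0.995, -0.002]
contact_force: [-0.3, -0.4, -0.4]
width: 0.0425
gripper_force: 0.0
```

>>> servo_tool(moves=[{"dp": [0,0,0],"delta_rot": [0,0,0],"fingers": 0.0},{"dp": [0,0,0],"delta_rot": [0,0,0],"fingers": 0.0},{"dp": [0,0,0],"delta_rot": [0,0,0],"fingers": 0.0},{"dp": [0,0,0],"delta_rot": [0,0,0],"fingers": 0}], force=50)

```text
clock: 5.6
position: [0.5506, 0.3531, 0.223]
ee_rot: [0.001, 0.1, 0.995, 0.001]
contact_force: [0.4, 2.4, -0.6]
width: 0.0126
gripper_force: 51.3
```

>>> servo_tool(moves=[{"dp": [0,0.03,0],"delta_rot": [0,0,0],"fingers": 0.0},{"dp": [0,0.03,0],"delta_rot": [0,0,0],"fingers": 0.0},{"dp": [0,0,0],"delta_rot": [0,0,0],"fingers": 0.0}])

```text
clock: 5.9
position: [0.5515, 0.3573, 0.2229]
ee_rot: [-0.001, 0.099, 0.995, -0.008]
contact_force: [-3.4, -17.4, 9.5]
width: 0.0125
gripper_force: 52.7
```

The end stop was felt firmly twice. The frame centre (0.522, 0.202) and the hood centre minus 130 mm (0.519, 0.199) both put the throat at y ≈ 0.20. The wide bore now sits at about (0.520, 0.196), so the bar started roughly 20 mm pulled out and is now at the stop. I'll release, go above the bore and confirm.

>>> servo_tool(moves=[{"dp": [0,0,0],"delta_rot": [0,0,0],"fingers": 0.5},{"dp": [0,0,0],"delta_rot": [0,0,0],"fingers": 0.5},{"dp": [0,0,-0.2],"delta_rot": [0,0,0],"fingers": 0.5},{"dp": [0,0,-0.2],"delta_rot": [0,0,0],"fingers": 0.5},{"dp": [0,-0.2,0],"delta_rot": [0,0,0],"fingers": 0.5}])

```text
clock: 6.4
position: [0.5481, 0.3297, 0.3083]
ee_rot: [0.006, 0.098, 0.995, 0.005]
contact_force: [0.4, -1.0, -0.3]
width: 0.0423
gripper_force: 0.0
```

>>> servo_tool(moves=[{"dp": [0,-0.2,0],"delta_rot": [0,0,0],"fingers": 0.5},{"dp": [0,-0.2,0],"delta_rot": [0,0,0],"fingers": 0.5},{"dp": [0,-0.2,0],"delta_rot": [0,0,0],"fingers": 0.5},{"dp": [0,0,0],"delta_rot": [0,0,0],"fingers": 0.5},{"dp": [0,0,0],"delta_rot": [0,0,0],"fingers": 0.5}])

```text
clock: 6.9
position: [0.521, 0.2072, 0.3025]
ee_rot: [0.001, 0.1, 0.995, 0.001]
contact_force: [0.1, 0.3, -0.4]
width: 0.0427
gripper_force: 0.0
```

Run:
```python
from bore import *
im,d,K,M=bores("w4"); T=pose(); print(T[:3,3].round(4))
for z in (.1355,.018):
    C=np.linalg.inv(M)@np.array([T[0,3],T[1,3],z,1]); p=K@C[:3]; print("TCP axis px at z",z,(p/p[2]).round(1))
im,d,K,M=grab("side"); save("cs4",im)
```

```text
px [243.7 189.1] box 42 38 ellipse mm [516.4 200.5] [27.8 30.5]
px [353.6 189.9] box 32 28 ellipse mm [532.7 277.8] [20.6 22.9]
[0.5212 0.2079 0.3024]
TCP axis px at z 0.1355 [255.2 193.8   1. ]
TCP axis px at z 0.018 [254.9 157.9   1. ]
```

View pics/w4.png

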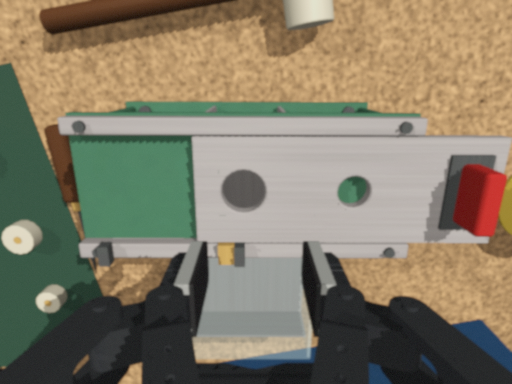

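The wrist view shows the wide bore at (244,189), grey chute inside it, centred between the rail ends (60 to 425). That confirms the selector is at its stop. Two plugs are visible on the left. I'll calibrate the wrist measurement's bias from the grasped grip.

Run:
```python
from h import *
ey=np.array([.1981,.9802]); ex=np.array([.9802,-.1981])
for t,g in (("w2",(.540,.3001)),("w3",(.5506,.3531))):
    v=np.load("pics/%s.npz"%t); im,d,K,M=v["im"],v["d"],v["K"],v["M"]
    hsv=cv2.cvtColor(im,cv2.COLOR_RGB2HSV).astype(int); m=(((hsv[...,0]<8)|(hsv[...,0]>172))&(hsv[...,1]>150)).astype(np.uint8)
    m[:150]=0;m[300:]=0;m[:,:180]=0;m[:,300:]=0
    n,l,s,c=cv2.connectedComponentsWithStats(m); i=1+np.argmax(s[1:,4]); ys,xs=np.nonzero(l==i)
    P=np.array([onplane(u,w,.1655,K,M)[:2] for u,w in zip(xs,ys)]); zz=np.array([dpt(u,w,d,K,M)[2] for u,w in zip(xs,ys)]); P=P[zz>.160]
    a,b=P@ex,P@ey; print(t,s[i],"x",a.min(),a.max(),"y",b.min(),b.max(),"ctr x,y",(a.min()+a.max())/2,(b.min()+b.max())/2,"TCP",np.dot(g,ex),np.dot(g,ey))
v=np.load("pics/w4.npz"); im,d,K,M=v["im"],v["d"],v["K"],v["M"]
c=im[160:220,210:280].astype(int); mm=(c.mean(2)<125).astype(np.uint8); print(c[5,5],c[30,34])
n,l,s,ce=cv2.connectedComponentsWithStats(mm); i=1+np.argmax(s[1:,4]); print(s[i],ce[i]+[210,160])
b=onplane(*(ce[i]+[210,160]),.1355,K,M)[:2]; print("bore",b,"gx,gy",b@ex,b@ey)
```

```text
w2 [ 244  175   22   71 1447] x 0.44292247488156933 0.48791140131762883 y 0.3962389406700371 0.40984441108944125 ctr x,y 0.46541693809959905 0.40304167587973916 TCP 0.46985819 0.40113202
w3 [ 220  166   24   72 1569] x 0.44523410568419397 0.48813903946440707 y 0.4515279390743939 0.46523965166241893 ctr x,y 0.4666865725743005 0.45838379536840645 TCP 0.4697490099999999 0.45518248000000006
[192 186 181] [91 88 84]
[  12   10   44   39 1347] [243.58277654 189.30363771]
bore [0.51616901 0.20037518] gx,gy 0.46625454168756486 0.2986608320095273
```

>>> servo_tool(moves=[{"dp": [-0.049,-0.212,-0.036],"delta_rot": [0,0,0],"fingers": 0.6},{"dp": [-0.049,-0.212,-0.036],"delta_rot": [0,0,0],"fingers": 0.6},{"dp": [-0.049,-0.212,-0.036],"delta_rot": [0,0,0],"fingers": 0.6},{"dp": [-0.049,-0.212,-0.036],"delta_rot": [0,0,0],"fingers": 0.6}])

```text
clock: 7.4
position: [0.5263, 0.0332, 0.3309]
ee_rot: [0.0, 0.098, 0.995, 0.0]
contact_force: [0.8, 0.0, 0.2]
width: 0.0514
gripper_force: 0.0
```

>>> servo_tool(moves=[{"dp": [-0.049,-0.212,-0.036],"delta_rot": [0,0,0],"fingers": 0.6},{"dp": [-0.049,-0.212,-0.036],"delta_rot": [0,0,0],"fingers": 0.6},{"dp": [-0.049,-0.212,-0.036],"delta_rot": [0,0,0],"fingers": 0.6},{"dp": [-0.049,-0.212,-0.036],"delta_rot": [0,0,0],"fingers": 0.6},{"dp": [0,0,0],"delta_rot": [0,0,0],"fingers": 0.6}])

```text
clock: 7.9
position: [0.5321, -0.1451, 0.36]
ee_rot: [0.001, 0.102, 0.995, -0.002]
contact_force: [-0.1, 1.0, -0.2]
width: 0.0513
gripper_force: 0.0
```

>>> servo_tool(moves=[{"dp": [0,0,0],"delta_rot": [0,0,0],"fingers": 0.6}])

```text
clock: 8.0
position: [0.5312, -0.1408, 0.3592]
ee_rot: [-0.0, 0.1, 0.995, 0.001]
contact_force: [0.1, -0.2, -0.1]
width: 0.0511
gripper_force: 0.0
```

```bash
cat > plugs.py <<'E'
from h import *
ey=np.array([.1981,.9802]); ex=np.array([.9802,-.1981])
def plugs(tag,z=.018,roi=None):
    im,d,K,M=grab("wrist"); save(tag,im); hsv=cv2.cvtColor(im,cv2.COLOR_RGB2HSV).astype(int)
    m=((hsv[...,2]>150)&(hsv[...,1]<90)).astype(np.uint8)
    if roi: k=np.zeros_like(m); k[roi]=1; m&=k
    n,l,s,c=cv2.connectedComponentsWithStats(m); out=[]
    for i in range(1,n):
        if s[i][4]<150 or s[i][4]>6000: continue
        ct=max(cv2.findContours((l==i).astype(np.uint8),0,2)[0],key=len)
        P=np.array([onplane(*p[0],z,K,M)[:2]*1000 for p in ct]).astype(np.float32); r=cv2.minAreaRect(P)
        q=dpt(*c[i],d,K,M)
        if -.35<q[1]<.4 and (roi or q[2]<.03): print("px",c[i].round(0),"rect c",np.round(r[0],1),"size",np.round(r[1],1),"dz",q[2].round(4),"depth xy",q[:2].round(4)); out.append(r[0])
    return im,d,K,M
E
python3 - <<'E'
from plugs import *
plugs("w5"); print(pose()[:3,3].round(4))
E
```

```text
px [346.  43.] rect c [437.4 -17.5] size [ 5.9 87.1] dz 0.0019 depth xy [ 0.4366 -0.0149]
px [280.  78.] rect c [459.  -96.3] size [36.3 36.7] dz 0.0173 depth xy [ 0.4587 -0.0965]
px [179.  91.] rect c [ 449.3 -212. ] size [29.8 30.1] dz 0.0176 depth xy [ 0.4492 -0.2122]
px [312. 159.] rect c [558.6 -74.6] size [39.2 36.4] dz 0.0186 depth xy [ 0.5581 -0.0743]
px [198. 161.] rect c [ 532.8 -211.5] size [30.8 31.1] dz 0.0188 depth xy [ 0.5327 -0.2107]
px [323. 221.] rect c [641.8 -71.9] size [31.3 34.8] dz 0.0179 depth xy [ 0.6419 -0.0726]
px [456. 287.] rect c [774.   94.3] size [  7.3 143.3] dz 0.0005 depth xy [0.7894 0.1011]
[ 0.5309 -0.1398  0.359 ]
```

View pics/w5.png

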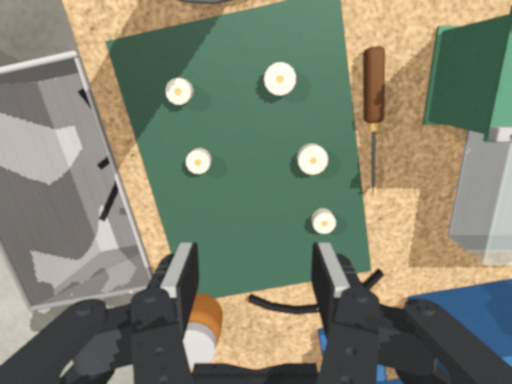

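The wrist view shows all five plugs at z ≈ 0.018. Two are about 36 mm across, at (280,78) and (312,159). Three are about 30 mm, at (179,91), (198,161) and (323,221). The bin is on the left and the awl is at (374,120). I'll go for the small one at (0.645, -0.072) first.

>>> servo_tool(moves=[{"dp": [-0.164,0.147,0.1],"delta_rot": [0,0,0],"fingers": 0.6},{"dp": [-0.164,0.147,0.1],"delta_rot": [0,0,0],"fingers": 0.6},{"dp": [-0.164,0.147,0.1],"delta_rot": [0,0,0],"fingers": 0.6},{"dp": [0,0,0.2],"delta_rot": [0,0,0],"fingers": 0.6},{"dp": [0,0,0.2],"delta_rot": [0,0,0],"fingers": 0.6}])

```text
clock: 8.55
position: [0.6456, -0.0701, 0.2181]
ee_rot: [0.001, 0.097, 0.995, 0.0]
contact_force: [-0.8, -1.5, -0.5]
width: 0.0511
gripper_force: 0.0
```

>>> servo_tool(moves=[{"dp": [0,0,0],"delta_rot": [0,0,0],"fingers": 0.6},{"dp": [0,0,0],"delta_rot": [0,0,0],"fingers": 0.6}])

```text
clock: 8.75
position: [0.6443, -0.0721, 0.2194]
ee_rot: [-0.001, 0.099, 0.995, 0.0]
contact_force: [1.1, 0.3, 0.6]
width: 0.0514
gripper_force: 0.0
```

```bash
cat >> plugs.py <<'E'
def under(tag,z=.018):
    """nearest plug to the TCP axis, offset from TCP in gauge axes, mm"""
    T=pose(); plugs(tag,z); print("TCP",T[:3,3].round(4))
E
python3 - <<'E'
from plugs import *
plugs("w6"); to(.645,-.073,.080)
t,d,K,M=grab("side"); V=cv2.cvtColor(t,cv2.COLOR_RGB2HSV).astype(int)
v=dict(np.load("pics/w1.npz"))
v=np.load("pics/side0.npz"); print([onplane(*p,-.005,v["K"],v["M"]).round(3) for p in ((210,318),(340,308),(356,378))])
# bin rim from wrist overview (pose then: TCP .5309 -.1398 .359)
E
```

```text
px [230.  74.] rect c [560.1 -73.9] size [35.8 36. ] dz 0.0178 depth xy [ 0.5594 -0.0738]
px [46. 76.] rect c [ 533.6 -208.3] size [29.3 36.5] dz 0.0182 depth xy [ 0.5343 -0.2081]
px [255. 180.] rect c [643.4 -71.9] size [28.7 33.1] dz 0.0179 depth xy [ 0.6433 -0.0715]
TCP [ 0.6451 -0.0728  0.2212] yaw_y 78.65 dp total [ 0.0022 -0.0013  0.7061] min rows 3
[array([ 0.39 , -0.335, -0.005]), array([ 0.715, -0.341, -0.005]), array([ 0.702, -0.521, -0.005])]
```

The bin mouth measures about 320 by 185 mm, centred at (0.55, -0.43). Descending onto the plug.

>>> servo_tool(moves=[{"dp": [0,0,0.2],"delta_rot": [0,0,0],"fingers": 0.6},{"dp": [0,0,0.2],"delta_rot": [0,0,0],"fingers": 0.6},{"dp": [0,0,0.2],"delta_rot": [0,0,0],"fingers": 0.6},{"dp": [0,0,0.1],"delta_rot": [0,0,0],"fingers": 0.6},{"dp": [0,0,0],"delta_rot": [0,0,0],"fingers": 0.6}])

```text
clock: 9.35
position: [0.6436, -0.0739, 0.0787]
ee_rot: [-0.001, 0.1, 0.995, 0.0]
contact_force: [-0.6, 0.6, -0.2]
width: 0.0516
gripper_force: 0.0
```

>>> servo_tool(moves=[{"dp": [0,0,0],"delta_rot": [0,0,0],"fingers": 0.15},{"dp": [0,0,0],"delta_rot": [0,0,0],"fingers": 0.15},{"dp": [0,0,0],"delta_rot": [0,0,0],"fingers": 0.15},{"dp": [0,0,0],"delta_rot": [0,0,0],"fingers": 0.15}], force=40)

```text
clock: 9.75
position: [0.6462, -0.0744, 0.0827]
ee_rot: [0.003, 0.1, 0.995, -0.0]
contact_force: [-0.0, -0.8, 6.6]
width: 0.0269
gripper_force: 39.6
```

>>> servo_tool(moves=[{"dp": [0,0,0],"delta_rot": [0,0,0],"fingers": 0.5},{"dp": [0,0,-0.05],"delta_rot": [0,0,0],"fingers": 0.5},{"dp": [0,0,0],"delta_rot": [0,0,0],"fingers": 0.5}])

```text
clock: 10.05
position: [0.645, -0.0741, 0.0912]
ee_rot: [0.001, 0.1, 0.995, -0.0]
contact_force: [0.1, -0.1, 0.2]
width: 0.0426
gripper_force: 0.0
```

>>> servo_tool(moves=[{"dp": [0,0,0],"delta_rot": [0,0,0],"fingers": 0.15},{"dp": [0,0,0],"delta_rot": [0,0,0],"fingers": 0.15},{"dp": [0,0,0],"delta_rot": [0,0,0],"fingers": 0.15},{"dp": [0,0,0],"delta_rot": [0,0,0],"fingers": 0.15}], force=40)

```text
clock: 10.45
position: [0.6452, -0.0741, 0.0909]
ee_rot: [0.001, 0.1, 0.995, -0.0]
contact_force: [-0.3, -0.9, 7.5]
width: 0.0125
gripper_force: 3.7
```

>>> servo_tool(moves=[{"dp": [0,0,-0.2],"delta_rot": [0,0,0],"fingers": 0.15},{"dp": [0,0,-0.2],"delta_rot": [0,0,0],"fingers": 0.15},{"dp": [0,0,-0.2],"delta_rot": [0,0,0],"fingers": 0.15},{"dp": [0,0,-0.2],"delta_rot": [0,0,0],"fingers": 0.15},{"dp": [0,0,-0.1],"delta_rot": [0,0,0],"fingers": 0.15}])

```text
clock: 10.95
position: [0.6452, -0.0741, 0.2735]
ee_rot: [0.003, 0.1, 0.995, -0.0]
contact_force: [0.6, 0.3, -1.1]
width: 0.013
gripper_force: 0.0
```

Run:
```python
from plugs import *
im,*_=plugs("w7",roi=(slice(150,330),slice(200,310)),z=pose()[2,3]-.07); print(pose()[:3,3].round(4))
```

```text
px [255. 163.] rect c [600.5 -65. ] size [12.8 11.5] dz 0.0182 depth xy [ 0.6446 -0.0738]
px [283. 259.] rect c [649.1 -57. ] size [15.9 27. ] dz 0.2218 depth xy [ 0.6363 -0.0608]
px [228. 263.] rect c [644.4 -87. ] size [ 6.9 26.5] dz 0.2253 depth xy [ 0.6316 -0.0819]
[ 0.6461 -0.0743  0.2759]
```

View pics/w7.png

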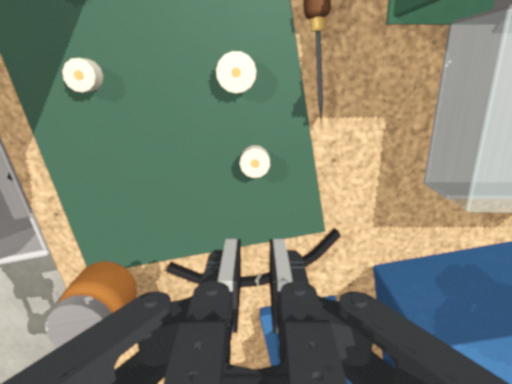

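The wrist view shows the plug still standing at (255,162): the tips closed above it, so the 73 mm tip length holds. I'll go down again to TCP z ≈ 0.079 and keep the first grasp.

>>> servo_tool(moves=[{"dp": [0,0,0.1],"delta_rot": [0,0,0],"fingers": 0.6},{"dp": [0,0,0.2],"delta_rot": [0,0,0],"fingers": 0.6},{"dp": [0,0,0.25],"delta_rot": [0,0,0],"fingers": 0.6},{"dp": [0,0,0.25],"delta_rot": [0,0,0],"fingers": 0.6},{"dp": [0,0,0.185],"delta_rot": [0,0,0],"fingers": 0.6}])

```text
clock: 11.5
position: [0.6421, -0.0734, 0.0686]
ee_rot: [-0.002, 0.1, 0.995, 0.0]
contact_force: [0.5, 1.1, 165.6]
width: 0.0516
gripper_force: 103.4
```

>>> servo_tool(moves=[{"dp": [0,0,0],"delta_rot": [0,0,0],"fingers": 0.6},{"dp": [0,0,0],"delta_rot": [0,0,0],"fingers": 0.15},{"dp": [0,0,0],"delta_rot": [0,0,0],"fingers": 0.15},{"dp": [0,0,0],"delta_rot": [0,0,0],"fingers": 0.15},{"dp": [0,0,0],"delta_rot": [0,0,0],"fingers": 0.15}], force=40)

```text
clock: 12.0
position: [0.6442, -0.0739, 0.0725]
ee_rot: [0.0, 0.1, 0.995, 0.0]
contact_force: [-0.9, -0.3, 1.9]
width: 0.0275
gripper_force: 40.5
```

>>> servo_tool(moves=[{"dp": [0,0,-0.2],"delta_rot": [0,0,0],"fingers": 0.15},{"dp": [0,0,-0.2],"delta_rot": [0,0,0],"fingers": 0.15},{"dp": [0,0,-0.2],"delta_rot": [0,0,0],"fingers": 0.15},{"dp": [0,0,-0.2],"delta_rot": [0,0,0],"fingers": 0.15},{"dp": [0,0,-0.1],"delta_rot": [0,0,0],"fingers": 0.15}])

```text
clock: 12.5
position: [0.6451, -0.0741, 0.2562]
ee_rot: [0.003, 0.1, 0.995, -0.0]
contact_force: [1.1, 0.2, -0.3]
width: 0.0275
gripper_force: 39.5
```

>>> servo_tool(moves=[{"dp": [0,0,0],"delta_rot": [0,0,0],"fingers": 0.15}])

```text
clock: 12.6
position: [0.6455, -0.0742, 0.2561]
ee_rot: [0.003, 0.1, 0.995, -0.0]
contact_force: [0.5, -0.3, -0.3]
width: 0.0273
gripper_force: 39.5
```

Run:
```python
from plugs import *
T=pose(); im,d,K,M=plugs("w8",roi=(slice(150,330),slice(200,310)),z=T[2,3]-.062); print(T[:3,3].round(4)); to(.5189,.196,.235)
save("w8c",cv2.resize(im[180:330,180:330],None,fx=3,fy=3))
```

```text
px [255. 273.] rect c [648.  -75.2] size [29.7 41.1] dz 0.2014 depth xy [ 0.6425 -0.0735]
px [209. 264.] rect c [639.  -93.3] size [ 6.1 25.6] dz 0.2075 depth xy [ 0.6311 -0.0893]
px [301. 262.] rect c [647.2 -54.4] size [ 7.6 25.1] dz 0.2077 depth xy [ 0.6373 -0.0544]
[ 0.6455 -0.0742  0.2561]
TCP [ 0.6444 -0.0739  0.2535] yaw_y 78.55 dp total [0.8833 1.1983 0.0902] min rows 6
```

View pics/w8c.png

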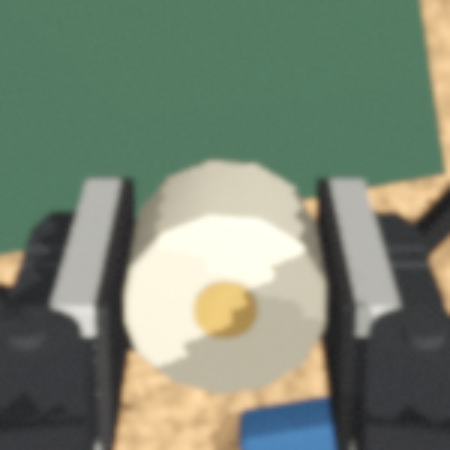

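The crop shows the plug held squarely between the pads, brass insert at crop (226,308). The last descent peaked at 166 N at the end of the move, because I had sent it from a pose that was still ringing. From now on I'll let the arm settle before each measurement and keep descents gentle. Carrying the plug to above the bore.

>>> servo_tool(moves=[{"dp": [0.147,0.2,-0.005],"delta_rot": [0,0,0],"fingers": 0.15},{"dp": [0.147,0.2,-0.005],"delta_rot": [0,0,0],"fingers": 0.15},{"dp": [0.147,0.2,-0.005],"delta_rot": [0,0,0],"fingers": 0.15},{"dp": [0.147,0.2,-0.005],"delta_rot": [0,0,0],"fingers": 0.15}])

```text
clock: 13.05
position: [0.5585, 0.1075, 0.2537]
ee_rot: [-0.003, 0.1, 0.995, -0.0]
contact_force: [0.2, 1.0, 0.4]
width: 0.0275
gripper_force: 39.6
```

>>> servo_tool(moves=[{"dp": [0.147,0.2,-0.005],"delta_rot": [0,0,0],"fingers": 0.15},{"dp": [0.147,0.2,-0.005],"delta_rot": [0,0,0],"fingers": 0.15},{"dp": [0,0,0],"delta_rot": [0,0,0],"fingers": 0.15},{"dp": [0,0,0],"delta_rot": [0,0,0],"fingers": 0.15},{"dp": [0,0,0],"delta_rot": [0,0,0],"fingers": 0.15}])

```text
clock: 13.55
position: [0.5188, 0.1955, 0.257]
ee_rot: [-0.001, 0.1, 0.995, -0.001]
contact_force: [0.5, -0.9, -0.4]
width: 0.0273
gripper_force: 39.6
```

>>> servo_tool(moves=[{"dp": [0,0,0],"delta_rot": [0,0,0],"fingers": 0.15},{"dp": [0,0,0],"delta_rot": [0,0,0],"fingers": 0.15},{"dp": [0,0,0],"delta_rot": [0,0,0],"fingers": 0.15}])

```text
clock: 13.85
position: [0.5194, 0.1954, 0.2583]
ee_rot: [-0.0, 0.101, 0.995, -0.0]
contact_force: [0.2, 0.4, -0.4]
width: 0.0276
gripper_force: 39.6
```

Run:
```python
from plugs import *
T=pose(); im,d,K,M=grab("wrist"); save("w9",im); np.savez("pics/w9.npz",im=im,d=d,K=K,M=M,T=T); print(T[:3,3].round(4),readout.get_state()["qd"].round(3))
save("w9c",cv2.resize(im[140:340,150:360],None,fx=2.8,fy=2.8))
```

```text
[0.5194 0.1954 0.2583] [ 0.007 -0.003  0.001 -0.     0.    -0.001]
```

View pics/w9c.png

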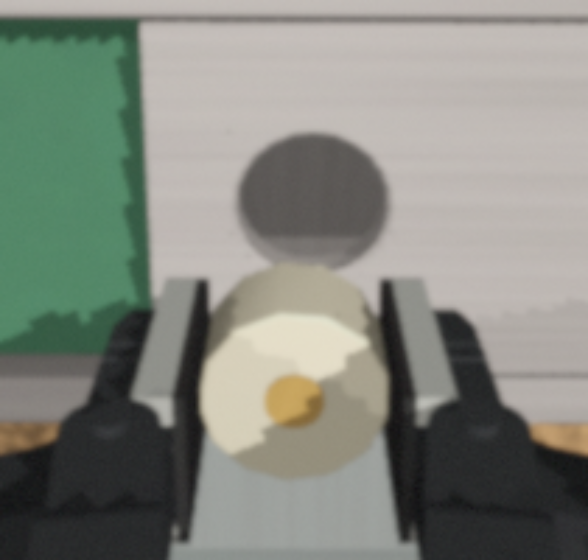

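The crop shows the bore at crop (312,201), i.e. px (261.6,211.8), a few px right of the plug axis at px (255.2,283.2). I'll compute the remaining offset in tool axes.

```bash
cat > off.py <<'E'
from plugs import *
H=np.array(imaging.calibration("wrist")["hand_eye"]); K=np.array(imaging.calibration("wrist")["intrinsics"])
def tool(u,v,z):
    r=H[:3,:3]@np.linalg.solve(K,[u,v,1.]); return H[:3,3]+r*(z-H[2,3])/r[2]
def fit(tag,hold,ztcp):
    """bore and held plug (top rim) in tool mm; hold = TCP height over plug bottom"""
    im=cv2.cvtColor(cv2.imread("pics/%s.png"%tag),cv2.COLOR_BGR2RGB).astype(int)
    m=((im.max(2)<135)&(im.max(2)-im.min(2)<25)).astype(np.uint8); m[235:]=0; m[:150]=0
    n,l,s,c=cv2.connectedComponentsWithStats(m)
    for i in range(1,n):
        if 800<s[i][4]<3000 and s[i][2]<70:
            x,y,w,h=s[i][:4]; u,v=x+(w-1)/2,y+(h-1)/2; print("bore px",u,v,"wh",w,h,"tool",(tool(u,v,ztcp-.1355)*1000).round(1),"diam",w*(ztcp-.1355-H[2,3])/K[0,0]*1000)
    m=((im[...,0]-im[...,2]>60)&(im[...,0]>130)).astype(np.uint8); k=np.zeros_like(m);k[255:310,225:290]=1
    n,l,s,c=cv2.connectedComponentsWithStats(m&k); i=1+np.argmax(s[1:,4]); print("brass",c[i],s[i],"tool",(tool(*c[i],hold-.018)*1000).round(1))
E
python3 - <<'E'
from off import *
fit("w9",.0725,.2583)
print(tool(261.6,211.8,.1228)*1000, tool(255.2,283.2,.0545)*1000)
E
```

```text
bore px 261.0 211.0 wh 53 47 tool [  4.2   3.8 122.8] diam 29.50314884897485
brass [254.43771044 282.68686869] [245 274  20  18 297] tool [-0.8 -0.  54.5]
[  3.69239325   4.1977656  122.8       ] [-1.00739097  0.28620083 54.5       ]
```

>>> servo_tool(moves=[{"dp": [0.024,0.019,0],"delta_rot": [0,0,0],"fingers": 0.15},{"dp": [0,0,0.1],"delta_rot": [0,0,0],"fingers": 0.15},{"dp": [0,0,0.08],"delta_rot": [0,0,0],"fingers": 0.15},{"dp": [0,0,0.04],"delta_rot": [0,0,0],"fingers": 0.15},{"dp": [0,0,0],"delta_rot": [0,0,0],"fingers": 0.15}])

```text
clock: 14.4
position: [0.5142, 0.201, 0.2135]
ee_rot: [-0.001, 0.1, 0.995, -0.0]
contact_force: [-0.9, -0.1, 0.9]
width: 0.0271
gripper_force: 39.6
```

>>> servo_tool(moves=[{"dp": [0,0,0],"delta_rot": [0,0,0],"fingers": 0.15},{"dp": [0,0,0],"delta_rot": [0,0,0],"fingers": 0.15},{"dp": [0,0,0],"delta_rot": [0,0,0],"fingers": 0.15}])

```text
clock: 14.7
position: [0.5154, 0.2011, 0.2153]
ee_rot: [0.001, 0.1, 0.995, 0.0]
contact_force: [-1.6, 0.2, 0.3]
width: 0.0277
gripper_force: 39.6
```

>>> servo_tool(moves=[{"dp": [0,0,0.025],"delta_rot": [0,0,0],"fingers": 0.15},{"dp": [0,0,0],"delta_rot": [0,0,0],"fingers": 0.15},{"dp": [0,0,0],"delta_rot": [0,0,0],"fingers": 0.15}])

```text
clock: 15.0
position: [0.5149, 0.2009, 0.2093]
ee_rot: [-0.0, 0.1, 0.995, -0.0]
contact_force: [-0.4, 0.1, 0.3]
width: 0.0272
gripper_force: 39.6
```

>>> servo_tool(moves=[{"dp": [0,0,0],"delta_rot": [0,0,0],"fingers": 0.45},{"dp": [0,0,0],"delta_rot": [0,0,0],"fingers": 0.45},{"dp": [0,0,0],"delta_rot": [0,0,0],"fingers": 0.45},{"dp": [0,0,0],"delta_rot": [0,0,0],"fingers": 0.45}])

```text
clock: 15.4
position: [0.515, 0.201, 0.2096]
ee_rot: [0.0, 0.1, 0.995, 0.0]
contact_force: [-0.0, -0.3, 0.5]
width: 0.0384
gripper_force: 0.0
```

Run:
```python
from plugs import *
T=pose(); im,d,K,M=grab("wrist"); save("w10",im); print(T[:3,3].round(4))
c=im[180:330,170:340]; s,_,_,_=grab("side"); a=cv2.resize(c,(510,450)); b=cv2.resize(s[120:210,200:320],(600//2*2-20,450))[:, :280]
save("w10c",np.hstack([a,cv2.resize(s[120:210,215:271],(280,450))]))
```

```text
[0.515  0.201  0.2096]
```

View pics/w10c.png

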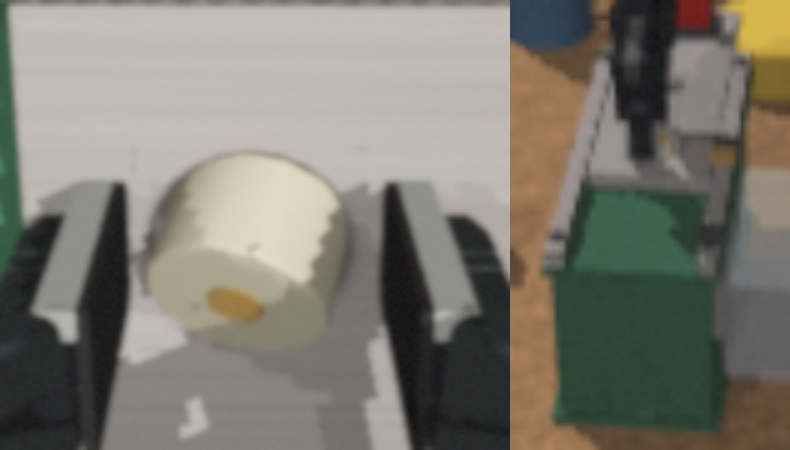

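The crop shows the plug half tipped in the bore, leaning toward the camera (tool +x): the near edge has dropped and the far edge is still up on the bar. I'll read its shape from the depth image.

```bash
cat >> off.py <<'E'
def cloud(tag,zlo,zhi,win=(slice(170,320),slice(200,310))):
    """points in the window of height zlo..zhi, world, plus tool xy (mm)"""
    T=pose(); im,d,K_,M=grab("wrist"); save(tag,im); np.savez("pics/%s.npz"%tag,im=im,d=d,M=M,T=T)
    vv,uu=np.mgrid[win]; dd=d[win]; P=np.stack([uu,vv,np.ones_like(uu)],-1)@np.linalg.inv(K_).T*dd[...,None]@M[:3,:3].T+M[:3,3]
    k=(dd>0)&(P[...,2]>zlo)&(P[...,2]<zhi); W=P[k]; t=(W-T[:3,3])@T[:3,:3]; return W,t*1000,im[win][k],T
E
python3 - <<'E'
from off import *
W,t,c,T=cloud("w11",.138,.165)
k=(c.astype(int).max(1)>120)&(abs(t[:,1])<17); print(T[:3,3].round(4),len(W))
for a in range(-24,26,4):
    r=[]
    for b in range(-18,19,4):
        q=k&(abs(t[:,0]-a)<2)&(abs(t[:,1]-b)<2); r.append("%5.1f"%(1000*np.median(W[q,2])-135.5) if q.sum()>2 else "  .  ")
    print("tx",a,*r)
E
```

```text
[0.515  0.201  0.2096] 4156
tx -24   .     .     .     .     .     .     .     .     .     .  
tx -20   .     .     .     .     .     3.6   .     .     .     .  
tx -16   .     .     .     2.9   3.8   4.5   5.9   6.5   .     .  
tx -12   .     2.9   3.4   4.6   5.5   6.9   8.1   9.0   .     .  
tx -8   .     4.5   5.4   7.2   8.3   9.0  10.0  10.8   .     .  
tx -4   5.7   6.4   7.6   9.0  10.1  10.9  12.2  12.4   .     .  
tx 0   .     8.2   9.5  10.8  11.9  12.9  13.6   9.2   3.7   .  
tx 4   .     8.1   9.8  12.4  13.4  13.4  10.5   5.9   .     .  
tx 8   .     .     5.1   7.4   8.4   7.9   5.4   3.7   .     .  
tx 12   .     .     .     3.4   3.8   3.5   2.9   .     .     .  
tx 16   .     .     .     .     .     .     .     .     .     .  
tx 20   .     .     .     .     .     .     .     .     .     .  
tx 24   .     .     .     .     .     .     .     .     .     .
```

Run:
```python
from off import *
v=np.load("pics/w11.npz"); im,d,M,T=v["im"],v["d"],v["M"],v["T"]
s=slice(226,300,5); t=slice(212,296,7)
vv,uu=np.mgrid[226:300:5,212:296:7]; P=np.stack([uu,vv,np.ones_like(uu)],-1)@np.linalg.inv(K).T*d[vv,uu][...,None]@M[:3,:3].T+M[:3,3]
t=(P-T[:3,3])@T[:3,:3]*1000
for i in range(len(vv)): print(vv[i,0]," ".join("%d/%.0f,%.0f,%.0f"%(im[vv[i,j],uu[i,j]].mean(),t[i,j,0],t[i,j,1],P[i,j,2]*1000-135.5) for j in range(vv.shape[1])))
```

```text
226 187/16,-19,-0 188/16,-16,-1 190/16,-13,-1 189/16,-10,-1 189/16,-7,-1 189/16,-3,0 189/16,-0,-1 189/16,3,-0 190/16,6,-0 189/16,9,-1 189/16,13,-1 188/16,16,-0
231 186/13,-19,-0 187/14,-16,0 187/14,-13,-0 187/14,-10,0 180/13,-7,-1 161/14,-3,-0 168/13,-0,-2 156/13,3,-1 186/13,6,-1 187/13,9,-1 187/13,13,-1 186/14,16,1
236 187/11,-19,-1 186/11,-16,0 187/11,-13,0 147/11,-10,-1 170/11,-7,-0 193/12,-3,1 203/12,-0,2 209/11,3,0 199/11,6,1 174/11,9,-0 187/11,13,-1 188/11,16,1
241 158/9,-20,-0 182/9,-16,1 147/9,-13,0 147/8,-10,-1 179/10,-7,2 198/10,-3,4 205/10,-0,2 210/10,3,3 210/10,6,2 207/9,9,1 179/9,13,-0 171/8,16,-1
246 118/8,-19,3 175/6,-16,0 88/-51,-23,-112 157/8,-10,3 186/8,-6,5 201/9,-3,6 208/9,-0,7 212/9,3,5 210/8,6,5 207/8,9,3 154/5,13,-1 133/6,16,-1
251 108/6,-19,4 164/3,-17,-1 99/3,-13,-0 149/6,-10,5 193/8,-6,8 204/8,-3,9 209/8,-0,9 212/8,3,8 210/7,6,6 205/6,9,4 119/3,13,0 129/4,16,0
256 104/3,-19,4 136/-0,-17,-2 118/3,-13,4 157/5,-9,8 198/7,-6,11 206/6,-3,10 210/6,-0,10 212/7,3,10 209/5,6,8 202/4,9,6 114/2,13,1 109/0,16,-1
261 85/1,-19,5 90/-4,-17,-3 140/4,-12,9 168/5,-9,11 202/5,
[... 496 characters left out ...]
6,14 116/-2,9,12 92/-11,13,-2 114/-10,16,0
281 87/-8,-19,8 175/-12,-17,0 154/-10,-13,3 152/-10,-10,5 122/-8,-7,7 114/-7,-3,8 115/-6,-0,10 130/-6,3,10 125/-5,6,12 126/-4,9,13 109/-13,13,-0 114/-13,17,-1
286 134/-10,-19,8 189/-16,-17,-0 174/-16,-14,-1 154/-13,-10,3 155/-13,-7,4 121/-11,-3,7 103/-10,-0,8 124/-10,3,8 124/-9,6,10 124/-8,9,11 115/-15,13,0 116/-15,17,-0
291 170/-18,-21,-0 188/-18,-17,-0 188/-18,-14,0 128/-18,-10,-0 124/-17,-7,1 124/-16,-4,3 123/-15,-0,5 124/-14,3,6 123/-14,6,7 121/-12,9,9 117/-19,13,-1 118/-18,17,-0
296 184/-21,-21,-1 179/-21,-17,-0 172/-21,-14,-1 134/-21,-10,-1 128/-20,-7,1 119/-21,-4,0 121/-19,-0,2 120/-18,3,4 118/-20,6,1 115/-22,10,-2 114/-21,13,-1 114/-21,17,-1
```

The heights show the plug tilted about 34° toward (-x,-y) of the tool. Its bottom is already in the bore and its (+x,+y) edge is caught on the rim. Squeezing across y should straighten it in that plane and centre it.

>>> servo_tool(moves=[{"dp": [0,0,0],"delta_rot": [0,0,0],"fingers": 0.2},{"dp": [0,0,0],"delta_rot": [0,0,0],"fingers": 0.2},{"dp": [0,0,0],"delta_rot": [0,0,0],"fingers": 0.2},{"dp": [0,0,0],"delta_rot": [0,0,0],"fingers": 0.2}], force=25)

```text
clock: 15.95
position: [0.515, 0.2, 0.2097]
ee_rot: [0.0, 0.1, 0.995, -0.001]
contact_force: [-0.3, -5.8, 2.8]
width: 0.0278
gripper_force: 23.9
```

>>> servo_tool(moves=[{"dp": [0,0,0],"delta_rot": [0,0,0],"fingers": 0.45},{"dp": [0,0,0],"delta_rot": [0,0,0],"fingers": 0.45},{"dp": [0,0,0],"delta_rot": [0,0,0],"fingers": 0.45},{"dp": [0,0,0],"delta_rot": [0,0,0],"fingers": 0.45}])

```text
clock: 16.35
position: [0.5149, 0.2014, 0.2094]
ee_rot: [-0.0, 0.1, 0.995, 0.0]
contact_force: [0.8, -0.3, -0.3]
width: 0.038
gripper_force: 0.0
```

```bash
cat >> off.py <<'E'
def grid(tag):
    """height map over the bar (mm above its top) around the tool axis"""
    W,t,c,T=cloud(tag,.10,.17,(slice(150,320),slice(205,306)))
    print(T[:3,3].round(4),"z>3mm:",(W[:,2]>.1385).sum())
    for a in range(-20,25,4):
        print("tx%4d"%a,*["%5.1f"%(1000*np.median(W[q,2])-135.5) if (q:=(abs(t[:,0]-a)<2)&(abs(t[:,1]-b)<2)).sum()>2 else "  .  " for b in range(-16,17,4)])
E
python3 - <<'E'
from off import *
grid("w12")
E
```

```text
[0.5149 0.2014 0.2094] z>3mm: 3978
tx -20  -0.4  -0.4   0.0   2.9   3.7   4.7  -0.1  -0.3  -0.5
tx -16  -0.3   2.0   2.9   4.4   5.3   6.5   7.6  -0.6  -0.4
tx -12   0.7   3.9   5.0   6.0   7.3   8.3   9.6  -0.5  -0.2
tx  -8   4.8   5.9   7.2   8.6   9.8  10.6  11.4   7.7  -0.6
tx  -4   5.8   7.9   9.1  10.4  11.2  12.5  12.8   4.8  -0.7
tx   0   5.2   9.6  10.9  12.1  13.0  14.3  12.1   4.7  -0.3
tx   4  -0.5   6.6  11.9  13.4  14.0  11.9   8.1   1.2  -0.5
tx   8  -0.3  -0.8   4.0   7.9   8.3   5.9   2.6  -0.3  -0.3
tx  12  -0.2  -0.3  -0.7   0.0   1.1   0.5  -0.4  -0.3  -0.4
tx  16  -0.2  -0.5  -0.4  -0.4  -0.3  -0.4  -0.4  -0.5  -0.3
tx  20  -0.4  -0.3  -0.4  -0.3  -0.5  -0.3  -0.2  -0.3  -0.3
tx  24  -0.3  -0.5  -0.3  -0.5  -0.3  -0.4  -0.3  -0.4  -0.5
```

Squeezing pulled the tool toward -y, so the bore really lies toward -y and -x of the tool by a few mm. That agrees with the estimate derived from the grip. I'll grip, shift 3.5 mm each way and release.

>>> servo_tool(moves=[{"dp": [0,0,0],"delta_rot": [0,0,0],"fingers": 0.2},{"dp": [0,0,0],"delta_rot": [0,0,0],"fingers": 0.2},{"dp": [0,0,0],"delta_rot": [0,0,0],"fingers": 0.2},{"dp": [-0.01,-0.0175,-0.01],"delta_rot": [0,0,0],"fingers": 0.2},{"dp": [-0.0075,0,0],"delta_rot": [0,0,0],"fingers": 0.2}], force=25)

```text
clock: 16.9
position: [0.516, 0.1978, 0.2115]
ee_rot: [-0.002, 0.1, 0.995, 0.001]
contact_force: [-6.6, 2.9, 3.3]
width: 0.0278
gripper_force: 24.6
```

>>> servo_tool(moves=[{"dp": [0,0,0],"delta_rot": [0,0,0],"fingers": 0.2},{"dp": [0,0,0],"delta_rot": [0,0,0],"fingers": 0.2}])

```text
clock: 17.1
position: [0.5159, 0.1979, 0.2114]
ee_rot: [-0.002, 0.1, 0.995, 0.001]
contact_force: [-5.4, 1.4, 2.3]
width: 0.0279
gripper_force: 24.5
```

>>> servo_tool(moves=[{"dp": [0,0,0],"delta_rot": [0,0,0],"fingers": 0.45},{"dp": [0,0,0],"delta_rot": [0,0,0],"fingers": 0.45},{"dp": [0,0,0],"delta_rot": [0,0,0],"fingers": 0.45},{"dp": [0,0,0],"delta_rot": [0,0,0],"fingers": 0.45}])

```text
clock: 17.5
position: [0.5181, 0.1969, 0.2116]
ee_rot: [0.0, 0.1, 0.995, 0.0]
contact_force: [-0.4, 0.5, 0.3]
width: 0.0384
gripper_force: 0.0
```

Run:
```python
from off import *
grid("w13")
```

```text
[0.5181 0.1969 0.2116] z>3mm: 1085
tx -20  -0.4  -0.3  -0.3  -0.4  -0.2  -0.4  -0.3  -0.2  -0.3
tx -16  -0.3  -0.4  -0.4  -1.6  -3.0  -3.0  -1.4  -0.4  -0.4
tx -12  -0.4  -0.4  -3.2  -4.9   .     .    -5.5  -3.7  -0.6
tx  -8  -0.2  -1.8  -2.5   .     .     .     .     .    -2.6
tx  -4  -0.6  -4.1   .     .     .     .     .     .    -4.6
tx   0  -0.5  -3.6   .     .     .     .     .     .     .  
tx   4  -0.5  -1.2   .     .     .     .     .     .     .  
tx   8  -0.4  -0.6   .     .     .     .     .     .    -1.0
tx  12  -0.4  -0.4  -0.9   .     .     .     .    -0.8  -0.4
tx  16  -0.5  -0.2  -0.3  -0.8  -0.5  -0.7  -0.5  -0.3  -0.4
tx  20  -0.3  -0.4  -0.3  -0.3  -0.3  -0.4  -0.5  -0.3  -0.2
tx  24  -0.3  -0.4  -0.4  -0.4  -0.4  -0.4  -0.4  -0.6  -0.3
```

The plug dropped through and the bore is empty again. From this low height I'll measure the bore in tool axes as the reference for the next ones.

Run:
```python
from off import *
im=np.load("pics/w13.npz")["im"].astype(int)
g=im.mean(2); print([int(x) for x in g[255,190:320:4]]); print([int(x) for x in g[200:320:4,258]])
m=(g<140).astype(np.uint8); m[:, :212]=0; m[:,300:]=0; m[:190]=0;m[320:]=0
n,l,s,c=cv2.connectedComponentsWithStats(m); i=1+np.argmax(s[1:,4]); x,y,w,h,a=s[i]; print(s[i],c[i])
for p in ((x,y+h/2),(x+w,y+h/2),(x+w/2,y),(x+w/2,y+h),(x+w/2,y+h/2)): print((tool(*p,.2116-.1355)*1000).round(1))
s_,d,K_,M=grab("side"); save("side13",s_)
```

```text
[94, 143, 144, 130, 37, 29, 169, 173, 173, 147, 122, 119, 117, 118, 119, 117, 117, 119, 117, 116, 116, 117, 116, 117, 114, 103, 121, 45, 28, 86, 144, 143, 134]
[189, 190, 189, 193, 192, 165, 92, 92, 91, 91, 92, 91, 115, 118, 118, 117, 119, 119, 109, 85, 90, 113, 119, 118, 115, 124, 133, 131, 130, 131]
[ 212  221   88   99 6309] [261.15295609 273.19385006]
[ -8.  -20.4  76.1]
[-8.  21.8 76.1]
[17.6  0.7 76.1]
[-36.4   0.7  76.1]
[-8.   0.7 76.1]
```

>>> servo_tool(moves=[{"dp": [0,0,-0.2],"delta_rot": [0,0,0],"fingers": 0.6},{"dp": [-0.055,-0.221,0],"delta_rot": [0,0,0],"fingers": 0.6},{"dp": [-0.055,-0.221,0],"delta_rot": [0,0,0],"fingers": 0.6},{"dp": [-0.055,-0.221,0],"delta_rot": [0,0,0],"fingers": 0.6},{"dp": [-0.055,-0.221,0],"delta_rot": [0,0,0],"fingers": 0.6}])

```text
clock: 18.1
position: [0.5258, 0.0133, 0.2518]
ee_rot: [0.0, 0.099, 0.995, 0.0]
contact_force: [1.0, 0.9, 1.2]
width: 0.051
gripper_force: 0.0
```

>>> servo_tool(moves=[{"dp": [-0.055,-0.221,0],"delta_rot": [0,0,0],"fingers": 0.6},{"dp": [-0.055,-0.221,0],"delta_rot": [0,0,0],"fingers": 0.6},{"dp": [-0.055,-0.221,0],"delta_rot": [0,0,0],"fingers": 0.6},{"dp": [-0.055,-0.221,0],"delta_rot": [0,0,0],"fingers": 0.6},{"dp": [-0.055,-0.221,0],"delta_rot": [0,0,0],"fingers": 0.6}])

```text
clock: 18.6
position: [0.5357, -0.2147, 0.2516]
ee_rot: [0.0, 0.1, 0.995, 0.0]
contact_force: [0.4, 0.9, -0.2]
width: 0.0511
gripper_force: 0.0
```

>>> servo_tool(moves=[{"dp": [0,0,0.1],"delta_rot": [0,0,0],"fingers": 0.6},{"dp": [0,0,0],"delta_rot": [0,0,0],"fingers": 0.6},{"dp": [0,0,0],"delta_rot": [0,0,0],"fingers": 0.6},{"dp": [0,0,0],"delta_rot": [0,0,0],"fingers": 0.6},{"dp": [0,0,0],"delta_rot": [0,0,0],"fingers": 0.6}])

```text
clock: 19.1
position: [0.5362, -0.2118, 0.2324]
ee_rot: [0.001, 0.099, 0.995, -0.0]
contact_force: [0.1, -0.8, -0.5]
width: 0.0513
gripper_force: 0.0
```

Run:
```python
from plugs import *
plugs("w14"); to(.536,-.2125,.077)
```

```text
px [123.  25.] rect c [ 401.9 -287. ] size [31.6 16.2] dz -0.0008 depth xy [ 0.3982 -0.2912]
px [479.  25.] rect c [458.2 -23.5] size [ 4.4 42.2] dz -0.0 depth xy [ 0.4542 -0.0135]
px [381.  51.] rect c [458.6 -97.5] size [38.  36.6] dz 0.0187 depth xy [ 0.4583 -0.0981]
px [231.  71.] rect c [ 449.5 -213.3] size [29.2 28.1] dz 0.0181 depth xy [ 0.4493 -0.2131]
px [416. 169.] rect c [556.9 -75.8] size [42.9 36.3] dz 0.0186 depth xy [ 0.5568 -0.0766]
px [254. 172.] rect c [ 532.5 -211.7] size [29.  32.5] dz 0.019 depth xy [ 0.5322 -0.2116]
px [178. 241.] rect c [ 572.  -289.5] size [ 24.6 111.4] dz 0.0003 depth xy [ 0.5901 -0.2976]
px [481. 257.] rect c [669.3 -21.3] size [ 10.2 106.2] dz -0.0015 depth xy [ 0.6665 -0.0113]
px [211. 319.] rect c [ 662.9 -287. ] size [99.  16.6] dz -0.0005 depth xy [ 0.6851 -0.2883]
TCP [ 0.5362 -0.2119  0.2324] yaw_y 78.64 dp total [ 0.0013 -0.0031  0.7768] min rows 4
```

>>> servo_tool(moves=[{"dp": [0,0,0.2],"delta_rot": [0,0,0],"fingers": 0.6},{"dp": [0,0,0.2],"delta_rot": [0,0,0],"fingers": 0.6},{"dp": [0,0,0.2],"delta_rot": [0,0,0],"fingers": 0.6},{"dp": [0,0,0.12],"delta_rot": [0,0,0],"fingers": 0.6},{"dp": [0,0,0.04],"delta_rot": [0,0,0],"fingers": 0.6}])

```text
clock: 19.65
position: [0.5346, -0.2114, 0.0772]
ee_rot: [-0.002, 0.099, 0.995, 0.001]
contact_force: [-0.3, 0.9, 0.2]
width: 0.0514
gripper_force: 0.0
```

>>> servo_tool(moves=[{"dp": [0,0,0],"delta_rot": [0,0,0],"fingers": 0.6},{"dp": [0,0,0],"delta_rot": [0,0,0],"fingers": 0.2},{"dp": [0,0,0],"delta_rot": [0,0,0],"fingers": 0.2},{"dp": [0,0,0],"delta_rot": [0,0,0],"fingers": 0.2},{"dp": [0,0,0],"delta_rot": [0,0,0],"fingers": 0.2}], force=40)

```text
clock: 20.15
position: [0.5371, -0.2132, 0.0815]
ee_rot: [0.002, 0.1, 0.995, -0.001]
contact_force: [1.4, 0.6, 6.9]
width: 0.0267
gripper_force: 39.5
```

>>> servo_tool(moves=[{"dp": [0,0,-0.2],"delta_rot": [0,0,0],"fingers": 0.2},{"dp": [0,0,-0.2],"delta_rot": [0,0,0],"fingers": 0.2},{"dp": [0,0,-0.2],"delta_rot": [0,0,0],"fingers": 0.2},{"dp": [0,0,-0.2],"delta_rot": [0,0,0],"fingers": 0.2},{"dp": [0,0,-0.1],"delta_rot": [0,0,0],"fingers": 0.2}])

```text
clock: 20.65
position: [0.5368, -0.2132, 0.2642]
ee_rot: [0.003, 0.1, 0.995, -0.001]
contact_force: [0.6, 0.0, -0.1]
width: 0.0266
gripper_force: 39.4
```

>>> servo_tool(moves=[{"dp": [0.049,0.221,0],"delta_rot": [0,0,0],"fingers": 0.2},{"dp": [0.049,0.221,0],"delta_rot": [0,0,0],"fingers": 0.2},{"dp": [0.049,0.221,0],"delta_rot": [0,0,0],"fingers": 0.2},{"dp": [0.049,0.221,0],"delta_rot": [0,0,0],"fingers": 0.2},{"dp": [0.049,0.221,0],"delta_rot": [0,0,0],"fingers": 0.2}])

```text
clock: 21.15
position: [0.5312, 0.0152, 0.2602]
ee_rot: [0.001, 0.1, 0.995, 0.0]
contact_force: [0.1, -0.2, -1.3]
width: 0.0268
gripper_force: 39.5
```

Moving the rest of the way over the bore and settling.

>>> servo_tool(moves=[{"dp": [0.049,0.221,0],"delta_rot": [0,0,0],"fingers": 0.2},{"dp": [0.049,0.221,0],"delta_rot": [0,0,0],"fingers": 0.2},{"dp": [0.049,0.221,0],"delta_rot": [0,0,0],"fingers": 0.2},{"dp": [0.049,0.221,0],"delta_rot": [0,0,0],"fingers": 0.2},{"dp": [0,0,0],"delta_rot": [0,0,0],"fingers": 0.2}])

```text
clock: 21.65
position: [0.5277, 0.1998, 0.26]
ee_rot: [0.0, 0.097, 0.995, 0.002]
contact_force: [0.4, -0.7, -0.2]
width: 0.0267
gripper_force: 39.5
```

>>> servo_tool(moves=[{"dp": [0,0,0],"delta_rot": [0,0,0],"fingers": 0.2},{"dp": [0,0,0],"delta_rot": [0,0,0],"fingers": 0.2},{"dp": [0,0,0],"delta_rot": [0,0,0],"fingers": 0.2},{"dp": [0,0,0],"delta_rot": [0,0,0],"fingers": 0.2}])

```text
clock: 22.05
position: [0.5285, 0.1934, 0.2596]
ee_rot: [0.0, 0.101, 0.995, -0.0]
contact_force: [0.4, -0.1, -0.2]
width: 0.0265
gripper_force: 39.5
```

```bash
cat >> off.py <<'E'
def aim(tag,hold):
    T=pose(); im,d,_,M=grab("wrist"); save(tag,im); fit(tag,hold,T[2,3]); p=T[:2,3]; print("z",T[2,3].round(4),"gx,gy",(p@ex).round(4),(p@ey).round(4),"full-grip top z depth",dpt(255,275,d,K,M).round(4))
E
python3 - <<'E'
from off import *
aim("w15",.080); print(readout.get_state()["width"])
E
```

```text
bore px 261.5 195.5 wh 54 48 tool [ 13.5   4.1 124.1] diam 30.27059679754274
brass [254.54063604 263.54770318] [245 255  20  18 283] tool [ 3.8  0.  62. ]
z 0.2596 gx,gy 0.4797 0.2943 full-grip top z depth [0.5309 0.1931 0.1966]
0.02684147445559374
```

>>> servo_tool(moves=[{"dp": [0.041,0.012,0],"delta_rot": [0,0,0],"fingers": 0.2},{"dp": [0,0,0.1],"delta_rot": [0,0,0],"fingers": 0.2},{"dp": [0,0,0.08],"delta_rot": [0,0,0],"fingers": 0.2},{"dp": [0,0,0.02],"delta_rot": [0,0,0],"fingers": 0.2},{"dp": [0,0,0],"delta_rot": [0,0,0],"fingers": 0.2}])

```text
clock: 22.6
position: [0.5201, 0.1986, 0.219]
ee_rot: [-0.001, 0.1, 0.995, -0.0]
contact_force: [0.2, -0.6, -1.1]
width: 0.0268
gripper_force: 39.6
```

>>> servo_tool(moves=[{"dp": [0,0,0],"delta_rot": [0,0,0],"fingers": 0.2},{"dp": [0,0,0.01],"delta_rot": [0,0,0],"fingers": 0.2},{"dp": [0,0,0.01],"delta_rot": [0,0,0],"fingers": 0.2},{"dp": [0,0,0.01],"delta_rot": [0,0,0],"fingers": 0.2},{"dp": [0,0,0],"delta_rot": [0,0,0],"fingers": 0.2}])

```text
clock: 23.1
position: [0.5206, 0.1987, 0.2133]
ee_rot: [-0.0, 0.1, 0.995, -0.0]
contact_force: [-0.3, 0.7, -1.4]
width: 0.0265
gripper_force: 39.6
```

>>> servo_tool(moves=[{"dp": [0,0,0],"delta_rot": [0,0,0],"fingers": 0.2},{"dp": [0,0,0],"delta_rot": [0,0,0],"fingers": 0.2}])

```text
clock: 23.3
position: [0.5208, 0.1987, 0.2136]
ee_rot: [0.0, 0.1, 0.995, 0.0]
contact_force: [-0.1, -0.5, -0.5]
width: 0.0265
gripper_force: 39.6
```

The plug's bottom is about 3 mm into the bore with no contact force. Releasing.

>>> servo_tool(moves=[{"dp": [0,0,0],"delta_rot": [0,0,0],"fingers": 0.5},{"dp": [0,0,0],"delta_rot": [0,0,0],"fingers": 0.5},{"dp": [0,0,0],"delta_rot": [0,0,0],"fingers": 0.5},{"dp": [0,0,0],"delta_rot": [0,0,0],"fingers": 0.5}])

```text
clock: 23.7
position: [0.5207, 0.1987, 0.2135]
ee_rot: [0.0, 0.1, 0.995, 0.0]
contact_force: [0.5, 0.1, -0.4]
width: 0.0426
gripper_force: 0.0
```

Run:
```python
from off import *
grid("w16")
```

```text
[0.5207 0.1987 0.2135] z>3mm: 402
tx -20  -0.4  -0.3  -0.3  -0.3  -0.5  -0.4  -0.3  -0.3  -0.4
tx -16  -0.4  -0.3  -0.4  -0.4  -0.4  -0.5  -0.3  -0.4  -0.4
tx -12  -0.4  -0.4  -2.5  -4.3  -5.0  -4.0  -2.6  -0.5  -0.5
tx  -8  -0.3  -3.1  -5.2   .     .     .    -6.1  -3.2  -0.3
tx  -4  -1.1  -5.0   .     .     .     .     .    -2.2  -1.0
tx   0  -1.2   .     .     .     .     .     .     .    -1.2
tx   4  -0.7   .     .     .     .     .     .     .    -1.0
tx   8  -0.7   .     .     .     .     .     .     .    -0.7
tx  12  -0.3  -0.8   .     .     .     .     .    -0.9  -0.4
tx  16  -0.3  -0.5  -0.7   .     .     .    -1.1  -0.3  -0.5
tx  20  -0.6  -0.2  -0.4  -0.4  -0.4  -0.5  -0.5  -0.3  -0.4
tx  24  -0.3  -0.3  -0.2  -0.4  -0.4  -0.2  -0.3  -0.5  -0.4
```

It dropped cleanly. On to the third small plug at (0.4505, -0.2145).

>>> servo_tool(moves=[{"dp": [0,0,-0.2],"delta_rot": [0,0,0],"fingers": 0.6},{"dp": [-0.007,-0.233,0],"delta_rot": [0,0,0],"fingers": 0.6},{"dp": [-0.007,-0.233,0],"delta_rot": [0,0,0],"fingers": 0.6},{"dp": [-0.007,-0.233,0],"delta_rot": [0,0,0],"fingers": 0.6},{"dp": [-0.007,-0.233,0],"delta_rot": [0,0,0],"fingers": 0.6}])

```text
clock: 24.25
position: [0.4887, 0.0135, 0.2537]
ee_rot: [0.0, 0.099, 0.995, -0.0]
contact_force: [1.2, -0.3, 0.1]
width: 0.0511
gripper_force: 0.0
```

>>> servo_tool(moves=[{"dp": [-0.007,-0.233,0],"delta_rot": [0,0,0],"fingers": 0.6},{"dp": [-0.007,-0.233,0],"delta_rot": [0,0,0],"fingers": 0.6},{"dp": [-0.007,-0.233,0],"delta_rot": [0,0,0],"fingers": 0.6},{"dp": [-0.007,-0.233,0],"delta_rot": [0,0,0],"fingers": 0.6},{"dp": [-0.007,-0.233,0],"delta_rot": [0,0,0],"fingers": 0.6}])

```text
clock: 24.75
position: [0.4492, -0.2167, 0.2537]
ee_rot: [0.0, 0.1, 0.995, -0.0]
contact_force: [0.7, -0.1, 0.1]
width: 0.0512
gripper_force: 0.0
```

>>> servo_tool(moves=[{"dp": [0,0,0.1],"delta_rot": [0,0,0],"fingers": 0.6},{"dp": [0,0,0],"delta_rot": [0,0,0],"fingers": 0.6},{"dp": [0,0,0],"delta_rot": [0,0,0],"fingers": 0.6},{"dp": [0,0,0],"delta_rot": [0,0,0],"fingers": 0.6},{"dp": [0,0,0],"delta_rot": [0,0,0],"fingers": 0.6}])

```text
clock: 25.25
position: [0.4504, -0.214, 0.2342]
ee_rot: [0.001, 0.099, 0.995, -0.0]
contact_force: [-0.5, 0.3, 0.2]
width: 0.0514
gripper_force: 0.0
```

Run:
```python
from plugs import *
plugs("w17"); to(.4505,-.2145,.080)
```

```text
px [387.  25.] rect c [353.9 -95.4] size [15.4 69.4] dz 0.0076 depth xy [ 0.3538 -0.0897]
px [206.  21.] rect c [ 324.3 -223.8] size [27.3 13.4] dz 0.0075 depth xy [ 0.3235 -0.2271]
px [112.  29.] rect c [ 319.4 -299.1] size [23.  18.5] dz 0.0003 depth xy [ 0.313  -0.3034]
px [476.  95.] rect c [424.5 -26.6] size [103.6  27.3] dz 0.0009 depth xy [ 0.4227 -0.0178]
px [391. 156.] rect c [456.7 -98.6] size [41.6 35.8] dz 0.017 depth xy [ 0.457  -0.0981]
px [255. 172.] rect c [ 448.3 -212.9] size [30.9 30.8] dz 0.0186 depth xy [ 0.4474 -0.2129]
px [423. 254.] rect c [555.2 -77.3] size [46.9 36. ] dz 0.0175 depth xy [ 0.555  -0.0765]
px [189. 350.] rect c [ 618.4 -316.1] size [ 6.  39.2] dz -0.006 depth xy [ 0.6392 -0.326 ]
TCP [ 0.4504 -0.2141  0.2342] yaw_y 78.65 dp total [-1.000e-04 -1.600e-03  7.709e-01] min rows 4
```

>>> servo_tool(moves=[{"dp": [0,0,0.2],"delta_rot": [0,0,0],"fingers": 0.6},{"dp": [0,0,0.2],"delta_rot": [0,0,0],"fingers": 0.6},{"dp": [0,0,0.2],"delta_rot": [0,0,0],"fingers": 0.6},{"dp": [0,0,0.12],"delta_rot": [0,0,0],"fingers": 0.6},{"dp": [0,0,0.05],"delta_rot": [0,0,0],"fingers": 0.6}])

```text
clock: 25.8
position: [0.4491, -0.2136, 0.0776]
ee_rot: [-0.002, 0.099, 0.995, 0.001]
contact_force: [0.2, 0.4, 0.6]
width: 0.0513
gripper_force: 0.0
```

>>> servo_tool(moves=[{"dp": [0,0,0],"delta_rot": [0,0,0],"fingers": 0.6},{"dp": [0,0,0],"delta_rot": [0,0,0],"fingers": 0.2},{"dp": [0,0,0],"delta_rot": [0,0,0],"fingers": 0.2},{"dp": [0,0,0],"delta_rot": [0,0,0],"fingers": 0.2},{"dp": [0,0,0],"delta_rot": [0,0,0],"fingers": 0.2}], force=40)

```text
clock: 26.3
position: [0.451, -0.2154, 0.0812]
ee_rot: [0.002, 0.1, 0.995, -0.001]
contact_force: [0.2, 1.5, 7.3]
width: 0.0269
gripper_force: 39.5
```

>>> servo_tool(moves=[{"dp": [0,0,-0.2],"delta_rot": [0,0,0],"fingers": 0.2},{"dp": [0,0,-0.2],"delta_rot": [0,0,0],"fingers": 0.2},{"dp": [0,0,-0.2],"delta_rot": [0,0,0],"fingers": 0.2},{"dp": [0,0,-0.2],"delta_rot": [0,0,0],"fingers": 0.2},{"dp": [0,0,-0.1],"delta_rot": [0,0,0],"fingers": 0.2}])

```text
clock: 26.8
position: [0.4508, -0.2155, 0.2638]
ee_rot: [0.003, 0.1, 0.995, -0.002]
contact_force: [0.6, 0.2, -0.6]
width: 0.0268
gripper_force: 39.4
```

>>> servo_tool(moves=[{"dp": [0.007,0.233,0],"delta_rot": [0,0,0],"fingers": 0.2},{"dp": [0.007,0.233,0],"delta_rot": [0,0,0],"fingers": 0.2},{"dp": [0.007,0.233,0],"delta_rot": [0,0,0],"fingers": 0.2},{"dp": [0.007,0.233,0],"delta_rot": [0,0,0],"fingers": 0.2},{"dp": [0.007,0.233,0],"delta_rot": [0,0,0],"fingers": 0.2}])

```text
clock: 27.3
position: [0.4891, 0.0166, 0.2602]
ee_rot: [0.001, 0.1, 0.995, -0.0]
contact_force: [1.1, -0.9, -0.1]
width: 0.0268
gripper_force: 39.5
```

>>> servo_tool(moves=[{"dp": [0.007,0.233,0],"delta_rot": [0,0,0],"fingers": 0.2},{"dp": [0.007,0.233,0],"delta_rot": [0,0,0],"fingers": 0.2},{"dp": [0.007,0.233,0],"delta_rot": [0,0,0],"fingers": 0.2},{"dp": [0.0,0.22,0],"delta_rot": [0,0,0],"fingers": 0.2},{"dp": [0,0,0],"delta_rot": [0,0,0],"fingers": 0.2}])

```text
clock: 27.8
position: [0.5223, 0.2007, 0.2599]
ee_rot: [0.001, 0.097, 0.995, 0.002]
contact_force: [-0.2, -0.3, -0.3]
width: 0.0268
gripper_force: 39.6
```

>>> servo_tool(moves=[{"dp": [0,0,0],"delta_rot": [0,0,0],"fingers": 0.2},{"dp": [0,0,0],"delta_rot": [0,0,0],"fingers": 0.2},{"dp": [0,0,0],"delta_rot": [0,0,0],"fingers": 0.2},{"dp": [0,0,0],"delta_rot": [0,0,0],"fingers": 0.2}])

```text
clock: 28.2
position: [0.5215, 0.1946, 0.2597]
ee_rot: [0.0, 0.101, 0.995, -0.0]
contact_force: [-0.6, 0.0, -0.5]
width: 0.0266
gripper_force: 39.6
```

Run:
```python
from off import *
aim("w18",.081); print(readout.get_state()["width"])
```

```text
bore px 262.0 205.0 wh 53 45 tool [  7.5   4.4 124.2] diam 29.718184396921693
brass [254.45126354 265.46570397] [245 257  20  18 277] tool [ 2.3 -0.  63. ]
z 0.2597 gx,gy 0.4727 0.2941 full-grip top z depth [0.5248 0.1942 0.1953]
0.02701349114537595
```

>>> servo_tool(moves=[{"dp": [0.016,0.014,0],"delta_rot": [0,0,0],"fingers": 0.2},{"dp": [0,0,0.1],"delta_rot": [0,0,0],"fingers": 0.2},{"dp": [0,0,0.08],"delta_rot": [0,0,0],"fingers": 0.2},{"dp": [0,0,0.02],"delta_rot": [0,0,0],"fingers": 0.2},{"dp": [0,0,0],"delta_rot": [0,0,0],"fingers": 0.2}])

```text
clock: 28.75
position: [0.5187, 0.1991, 0.219]
ee_rot: [-0.001, 0.1, 0.995, -0.0]
contact_force: [-0.0, -0.4, -0.6]
width: 0.0268
gripper_force: 39.6
```

>>> servo_tool(moves=[{"dp": [0,0,0],"delta_rot": [0,0,0],"fingers": 0.2},{"dp": [0,0,0.01],"delta_rot": [0,0,0],"fingers": 0.2},{"dp": [0,0,0.01],"delta_rot": [0,0,0],"fingers": 0.2},{"dp": [0,0,0.01],"delta_rot": [0,0,0],"fingers": 0.2},{"dp": [0,0,0],"delta_rot": [0,0,0],"fingers": 0.2}])

```text
clock: 29.25
position: [0.5189, 0.1992, 0.2133]
ee_rot: [-0.0, 0.1, 0.995, -0.0]
contact_force: [0.6, 0.0, -0.5]
width: 0.027
gripper_force: 39.6
```

>>> servo_tool(moves=[{"dp": [0,0,0],"delta_rot": [0,0,0],"fingers": 0.2},{"dp": [0,0,0],"delta_rot": [0,0,0],"fingers": 0.2}])

```text
clock: 29.45
position: [0.5191, 0.1993, 0.2136]
ee_rot: [0.0, 0.1, 0.995, 0.0]
contact_force: [1.0, 0.5, -0.7]
width: 0.0266
gripper_force: 39.6
```

Inserted without contact force. I'll release, check the bore, and head for the mushroomed plug at about (0.56, -0.078).

>>> servo_tool(moves=[{"dp": [0,0,0],"delta_rot": [0,0,0],"fingers": 0.5},{"dp": [0,0,0],"delta_rot": [0,0,0],"fingers": 0.5},{"dp": [0,0,0],"delta_rot": [0,0,0],"fingers": 0.5},{"dp": [0,0,0],"delta_rot": [0,0,0],"fingers": 0.5}])

```text
clock: 29.85
position: [0.5191, 0.1993, 0.2136]
ee_rot: [0.0, 0.1, 0.995, 0.0]
contact_force: [0.1, 0.5, -0.0]
width: 0.0428
gripper_force: 0.0
```

Run:
```python
from off import *
grid("w19"); to(.5605,-.078,.2335)
```

```text
[0.5191 0.1993 0.2136] z>3mm: 398
tx -20  -0.2  -0.3  -0.3  -0.5  -0.3  -0.3  -0.3  -0.4  -0.3
tx -16  -0.5  -0.3  -0.4  -2.1  -2.9  -1.7  -0.4  -0.2  -0.2
tx -12  -0.4  -1.3  -4.2  -6.4   .    -6.5  -4.2  -0.8  -0.5
tx  -8  -0.6  -4.2   .     .     .     .     .    -4.3  -0.6
tx  -4  -1.4   .     .     .     .     .     .     .    -1.4
tx   0  -1.3   .     .     .     .     .     .     .    -1.3
tx   4  -0.7   .     .     .     .     .     .     .    -0.8
tx   8  -0.7   .     .     .     .     .     .     .    -0.4
tx  12  -0.2  -0.7   .     .     .     .     .    -0.6  -0.3
tx  16  -0.4  -0.3  -0.6  -1.0  -1.5  -0.8  -0.5  -0.4  -0.4
tx  20  -0.5  -0.6  -0.2  -0.5  -0.4  -0.3  -0.3  -0.2  -0.4
tx  24  -0.5  -0.4  -0.4  -0.2  -0.4  -0.4  -0.3  -0.2  -0.3
TCP [0.519  0.1993 0.2135] yaw_y 78.55 dp total [-0.4784 -1.3176 -0.1   ] min rows 6
```

>>> servo_tool(moves=[{"dp": [0,0,-0.2],"delta_rot": [0,0,0],"fingers": 0.7},{"dp": [-0.08,-0.22,0],"delta_rot": [0,0,0],"fingers": 0.7},{"dp": [-0.08,-0.22,0],"delta_rot": [0,0,0],"fingers": 0.7},{"dp": [-0.08,-0.22,0],"delta_rot": [0,0,0],"fingers": 0.7},{"dp": [-0.08,-0.22,0],"delta_rot": [0,0,0],"fingers": 0.7}])

```text
clock: 30.4
position: [0.5469, 0.0125, 0.2538]
ee_rot: [0.0, 0.099, 0.995, 0.0]
contact_force: [0.7, 0.2, -0.0]
width: 0.0597
gripper_force: 0.0
```

>>> servo_tool(moves=[{"dp": [-0.08,-0.22,0],"delta_rot": [0,0,0],"fingers": 0.7},{"dp": [-0.08,-0.22,0.1],"delta_rot": [0,0,0],"fingers": 0.7},{"dp": [0,0,0],"delta_rot": [0,0,0],"fingers": 0.7},{"dp": [0,0,0],"delta_rot": [0,0,0],"fingers": 0.7},{"dp": [0,0,0],"delta_rot": [0,0,0],"fingers": 0.7}])

```text
clock: 30.9
position: [0.5605, -0.0768, 0.234]
ee_rot: [-0.0, 0.1, 0.995, 0.0]
contact_force: [-0.6, 1.2, -0.4]
width: 0.06
gripper_force: 0.0
```

Run:
```python
from plugs import *
plugs("w20"); to(.5605,-.078,.077)
```

```text
px [306.  31.] rect c [467.3 -12.9] size [11.2 64.5] dz -0.0016 depth xy [ 0.4549 -0.0129]
px [204.  56.] rect c [458.9 -96.4] size [36.4 36.2] dz 0.0181 depth xy [ 0.4587 -0.0962]
px [258. 172.] rect c [558.1 -73.3] size [36.  38.9] dz 0.0194 depth xy [ 0.5576 -0.0734]
px [348. 227.] rect c [622.9  -1.8] size [22.8 19.8] dz -0.0012 depth xy [6.335e-01 5.000e-04]
px [382. 225.] rect c [625.6  27.2] size [40.7 19.7] dz -0.0001 depth xy [0.6374 0.0318]
px [378. 251.] rect c [653.8  21. ] size [10.6 29.8] dz -0.0001 depth xy [0.6643 0.0259]
px [384. 266.] rect c [667.3  26.3] size [15.6 30.1] dz 0.0009 depth xy [0.6811 0.0301]
px [305. 330.] rect c [728.6 -65.9] size [68.6 12.7] dz -0.001 depth xy [ 0.743  -0.0584]
px [221. 347.] rect c [ 735.1 -146.9] size [89.2 24.1] dz -0.0003 depth xy [ 0.7466 -0.1518]
px [248. 350.] rect c [ 739.3 -120.2] size [17.1 30.6] dz 0.0001 depth xy [ 0.7555 -0.124 ]
TCP [ 0.5606 -0.0765  0.2343] yaw_y 78.62 dp total [-0.0008 -0.0078  0.7863] min rows 4
```

>>> servo_tool(moves=[{"dp": [0,0.01,0.2],"delta_rot": [0,0,0],"fingers": 0.7},{"dp": [0,0,0.2],"delta_rot": [0,0,0],"fingers": 0.7},{"dp": [0,0,0.2],"delta_rot": [0,0,0],"fingers": 0.7},{"dp": [0,0,0.13],"delta_rot": [0,0,0],"fingers": 0.7},{"dp": [0,0,0.05],"delta_rot": [0,0,0],"fingers": 0.7}])

```text
clock: 31.45
position: [0.5595, -0.0737, 0.0757]
ee_rot: [-0.002, 0.099, 0.995, 0.0]
contact_force: [-0.9, -0.4, 1.3]
width: 0.0596
gripper_force: 0.0
```

>>> servo_tool(moves=[{"dp": [0,0,0],"delta_rot": [0,0,0],"fingers": 0.7},{"dp": [0,0,0],"delta_rot": [0,0,0],"fingers": 0.2},{"dp": [0,0,0],"delta_rot": [0,0,0],"fingers": 0.2},{"dp": [0,0,0],"delta_rot": [0,0,0],"fingers": 0.2},{"dp": [0,0,0],"delta_rot": [0,0,0],"fingers": 0.2}], force=40)

```text
clock: 31.95
position: [0.5624, -0.0758, 0.08]
ee_rot: [0.002, 0.1, 0.995, 0.0]
contact_force: [-0.2, 1.7, 7.2]
width: 0.0335
gripper_force: 39.9
```

>>> servo_tool(moves=[{"dp": [0,0,-0.2],"delta_rot": [0,0,0],"fingers": 0.2},{"dp": [0,0,-0.2],"delta_rot": [0,0,0],"fingers": 0.2},{"dp": [0,0,-0.2],"delta_rot": [0,0,0],"fingers": 0.2},{"dp": [-0.038,-0.218,0],"delta_rot": [0,0,0],"fingers": 0.2},{"dp": [-0.038,-0.218,0],"delta_rot": [0,0,0],"fingers": 0.2}])

```text
clock: 32.45
position: [0.5595, -0.1646, 0.2009]
ee_rot: [0.003, 0.098, 0.995, -0.001]
contact_force: [1.2, -0.7, 0.0]
width: 0.0333
gripper_force: 40.0
```

>>> servo_tool(moves=[{"dp": [-0.038,-0.218,0],"delta_rot": [0,0,0],"fingers": 0.2},{"dp": [-0.038,-0.218,0],"delta_rot": [0,0,0],"fingers": 0.2},{"dp": [-0.038,-0.218,0],"delta_rot": [0,0,0],"fingers": 0.2},{"dp": [-0.038,-0.218,0],"delta_rot": [0,0,0],"fingers": 0.2},{"dp": [-0.038,-0.218,0],"delta_rot": [0,0,0],"fingers": 0.2}])

```text
clock: 32.95
position: [0.5521, -0.3874, 0.1986]
ee_rot: [0.001, 0.1, 0.995, -0.0]
contact_force: [0.7, 0.3, -0.9]
width: 0.0333
gripper_force: 40.0
```

>>> servo_tool(moves=[{"dp": [-0.038,-0.218,0],"delta_rot": [0,0,0],"fingers": 0.2},{"dp": [0,0,0],"delta_rot": [0,0,0],"fingers": 0.2},{"dp": [0,0,0],"delta_rot": [0,0,0],"fingers": 0.2},{"dp": [0,0,0],"delta_rot": [0,0,0],"fingers": 0.2}])

```text
clock: 33.35
position: [0.5511, -0.4287, 0.1979]
ee_rot: [-0.0, 0.1, 0.995, 0.001]
contact_force: [0.2, 0.5, 0.1]
width: 0.0335
gripper_force: 40.0
```

Run:
```python
from off import *
aim("w21",.081)
im,d,K_,M=grab("wrist"); h,w=d.shape; vv,uu=np.mgrid[0:h,0:w]; P=np.stack([uu,vv,np.ones_like(uu)],-1)@np.linalg.inv(K_).T*d[...,None]@M[:3,:3].T+M[:3,3]
k=(d>0)&(abs(P[...,2]+.005)<.006)&(P[...,1]<-.3); print("rim-level y",np.percentile(P[k][:,1],[1,50,99]).round(3),"x",np.percentile(P[k][:,0],[1,99]).round(3))
k=(d>0)&(P[...,2]<-.13)&(P[...,2]>-.2); q=P[k]; print("floor",len(q),q.min(0).round(3),q.max(0).round(3)); print(readout.get_state()["width"])
```

```text
bore px 137.0 192.0 wh 43 85 tool [ 36.1 -47.3  62.4] diam 16.42653981795872
bore px 202.0 192.0 wh 63 85 tool [ 36.1 -21.1  62.4] diam 24.066790896079052
brass [254.65480427 265.52669039] [245 257  20  18 281] tool [ 2.3  0.1 63. ]
z 0.1979 gx,gy 0.6251 -0.311 full-grip top z depth [ 0.5535 -0.4289  0.1349]
rim-level y [-0.518 -0.319 -0.3  ] x [0.407 0.706]
floor 32203 [ 0.387 -0.483 -0.166] [ 0.703 -0.327 -0.13 ]
0.03303790818609893
```

The opening confirms a mushroomed plug (35.5 mm), and the tool is centred over the bin. Lowering into the mouth and releasing.

>>> servo_tool(moves=[{"dp": [0,0,0.2],"delta_rot": [0,0,0],"fingers": 0.2},{"dp": [0,0,0.2],"delta_rot": [0,0,0],"fingers": 0.2},{"dp": [0,0,0.2],"delta_rot": [0,0,0],"fingers": 0.2},{"dp": [0,0,0.14],"delta_rot": [0,0,0],"fingers": 0.2},{"dp": [0,0,0],"delta_rot": [0,0,0],"fingers": 0.2}])

```text
clock: 33.95
position: [0.5494, -0.4261, 0.0455]
ee_rot: [-0.004, 0.099, 0.995, 0.003]
contact_force: [-1.7, 0.2, -0.8]
width: 0.0336
gripper_force: 40.0
```

>>> servo_tool(moves=[{"dp": [0,0,0],"delta_rot": [0,0,0],"fingers": 0.6},{"dp": [0,0,0],"delta_rot": [0,0,0],"fingers": 0.6},{"dp": [0,0,0],"delta_rot": [0,0,0],"fingers": 0.6},{"dp": [0,0,-0.2],"delta_rot": [0,0,0],"fingers": 0.6},{"dp": [0,0,-0.2],"delta_rot": [0,0,0],"fingers": 0.6}])

```text
clock: 34.45
position: [0.5511, -0.4294, 0.131]
ee_rot: [-0.0, 0.1, 0.995, 0.0]
contact_force: [0.9, -1.1, 0.7]
width: 0.0515
gripper_force: 0.0
```

>>> servo_tool(moves=[{"dp": [0,0,-0.2],"delta_rot": [0,0,0],"fingers": 0.7},{"dp": [0,0,-0.2],"delta_rot": [0,0,0],"fingers": 0.7},{"dp": [0,0,-0.12],"delta_rot": [0,0,0],"fingers": 0.7},{"dp": [0,0,0],"delta_rot": [0,0,0],"fingers": 0.7},{"dp": [0,0,0],"delta_rot": [0,0,0],"fingers": 0.7}])

```text
clock: 34.95
position: [0.5513, -0.4297, 0.2354]
ee_rot: [0.001, 0.1, 0.995, -0.001]
contact_force: [-0.7, 0.4, -0.4]
width: 0.0598
gripper_force: 0.0
```

Run:
```python
from plugs import *
T=pose(); im,d,K,M=plugs("w22",z=-.14,roi=(slice(0,384),slice(0,512))); to(.461,-.0975,.2335)
```

```text
px [368. 160.] rect c [ 611.5 -291.1] size [399.4  13.3] dz -0.0054 depth xy [ 0.5641 -0.3264]
px [337. 215.] rect c [ 674.5 -341.2] size [33.5 18.4] dz -0.1631 depth xy [ 0.6845 -0.3351]
TCP [ 0.5509 -0.4293  0.2337] yaw_y 78.55 dp total [0.7698 1.5368 0.0018] min rows 7
```

>>> servo_tool(moves=[{"dp": [0.096,0.192,0],"delta_rot": [0,0,0],"fingers": 0.7},{"dp": [0.096,0.192,0],"delta_rot": [0,0,0],"fingers": 0.7},{"dp": [0.096,0.192,0],"delta_rot": [0,0,0],"fingers": 0.7},{"dp": [0.096,0.192,0],"delta_rot": [0,0,0],"fingers": 0.7},{"dp": [0.096,0.192,0],"delta_rot": [0,0,0],"fingers": 0.7}])

```text
clock: 35.5
position: [0.4938, -0.2204, 0.2319]
ee_rot: [-0.002, 0.1, 0.995, 0.001]
contact_force: [1.0, -0.3, -0.0]
width: 0.0603
gripper_force: 0.0
```

>>> servo_tool(moves=[{"dp": [0.096,0.192,0],"delta_rot": [0,0,0],"fingers": 0.7},{"dp": [0.096,0.192,0],"delta_rot": [0,0,0],"fingers": 0.7},{"dp": [0.096,0.192,0],"delta_rot": [0,0,0],"fingers": 0.7},{"dp": [0,0,0],"delta_rot": [0,0,0],"fingers": 0.7},{"dp": [0,0,0],"delta_rot": [0,0,0],"fingers": 0.7}])

```text
clock: 36.0
position: [0.461, -0.0972, 0.2328]
ee_rot: [-0.001, 0.099, 0.995, 0.0]
contact_force: [1.2, 0.6, -1.0]
width: 0.0597
gripper_force: 0.0
```

>>> servo_tool(moves=[{"dp": [0,0,0],"delta_rot": [0,0,0],"fingers": 0.7},{"dp": [0,0,0],"delta_rot": [0,0,0],"fingers": 0.7},{"dp": [0,0,0],"delta_rot": [0,0,0],"fingers": 0.7}])

```text
clock: 36.3
position: [0.4621, -0.0991, 0.2335]
ee_rot: [-0.0, 0.1, 0.995, 0.0]
contact_force: [0.0, 0.2, -0.1]
width: 0.0599
gripper_force: 0.0
```

Run:
```python
from plugs import *
plugs("w23"); to(.461,-.0975,.078)
```

```text
px [231.  41.] rect c [351.1 -96.4] size [20.2 89.4] dz 0.0004 depth xy [ 0.352  -0.0961]
px [313.  13.] rect c [346.5 -32. ] size [18.7  7.3] dz 0.0003 depth xy [ 0.3452 -0.028 ]
px [55. 36.] rect c [ 325.1 -227.8] size [15.9 23.5] dz 0.0067 depth xy [ 0.3214 -0.2308]
px [339. 106.] rect c [417.2 -20.5] size [89.8 27.4] dz 0.0012 depth xy [ 0.4207 -0.0173]
px [234.  76.] rect c [ 378.2 -102.6] size [ 3.5 76.3] dz 0.0008 depth xy [ 0.3787 -0.0994]
px [492. 106.] rect c [442.6  97.5] size [37.5  8.5] dz 0.0064 depth xy [0.4451 0.1067]
px [434. 106.] rect c [434.3  55.3] size [22.4  9.7] dz -0.0008 depth xy [0.4374 0.0628]
px [257. 170.] rect c [457.7 -96.2] size [35.9 38.7] dz 0.0188 depth xy [ 0.4571 -0.0962]
px [499. 306.] rect c [636.9 104.6] size [113.2  28.2] dz 0.0212 depth xy [0.6347 0.1052]
TCP [ 0.462  -0.099   0.2336] yaw_y 78.47 dp total [0.0063 0.0063 0.7779] min rows 4
```

Plug is under the tool. I'll grasp it and carry it to the bin.

>>> servo_tool(moves=[{"dp": [0.005,0.01,0.2],"delta_rot": [0,0,0],"fingers": 0.7},{"dp": [0,0,0.2],"delta_rot": [0,0,0],"fingers": 0.7},{"dp": [0,0,0.2],"delta_rot": [0,0,0],"fingers": 0.7},{"dp": [0,0,0.12],"delta_rot": [0,0,0],"fingers": 0.7},{"dp": [0,0,0.05],"delta_rot": [0,0,0],"fingers": 0.7}])

```text
clock: 36.85
position: [0.4599, -0.096, 0.0775]
ee_rot: [-0.002, 0.1, 0.995, 0.001]
contact_force: [0.6, 0.1, 1.3]
width: 0.0594
gripper_force: 0.0
```

>>> servo_tool(moves=[{"dp": [0,0,0],"delta_rot": [0,0,0],"fingers": 0.7},{"dp": [0,0,0],"delta_rot": [0,0,0],"fingers": 0.2},{"dp": [0,0,0],"delta_rot": [0,0,0],"fingers": 0.2},{"dp": [0,0,0],"delta_rot": [0,0,0],"fingers": 0.2},{"dp": [0,0,0],"delta_rot": [0,0,0],"fingers": 0.2}], force=40)

```text
clock: 37.35
position: [0.4624, -0.0964, 0.0814]
ee_rot: [0.002, 0.1, 0.995, -0.001]
contact_force: [-0.5, -0.9, 7.0]
width: 0.0334
gripper_force: 39.9
```

>>> servo_tool(moves=[{"dp": [0,0,-0.2],"delta_rot": [0,0,0],"fingers": 0.2},{"dp": [0,0,-0.2],"delta_rot": [0,0,0],"fingers": 0.2},{"dp": [0,0,-0.2],"delta_rot": [0,0,0],"fingers": 0.2},{"dp": [-0.096,-0.192,0],"delta_rot": [0,0,0],"fingers": 0.2},{"dp": [-0.096,-0.192,0],"delta_rot": [0,0,0],"fingers": 0.2}])

```text
clock: 37.85
position: [0.4845, -0.1792, 0.2026]
ee_rot: [0.003, 0.098, 0.995, -0.001]
contact_force: [0.9, 0.3, -0.4]
width: 0.0337
gripper_force: 39.9
```

>>> servo_tool(moves=[{"dp": [-0.096,-0.192,0],"delta_rot": [0,0,0],"fingers": 0.2},{"dp": [-0.096,-0.192,0],"delta_rot": [0,0,0],"fingers": 0.2},{"dp": [-0.096,-0.192,0],"delta_rot": [0,0,0],"fingers": 0.2},{"dp": [-0.096,-0.192,0],"delta_rot": [0,0,0],"fingers": 0.2},{"dp": [-0.096,-0.192,0],"delta_rot": [0,0,0],"fingers": 0.2}])

```text
clock: 38.35
position: [0.5397, -0.3876, 0.2003]
ee_rot: [0.0, 0.1, 0.995, -0.0]
contact_force: [0.3, -0.3, 0.2]
width: 0.0334
gripper_force: 39.9
```

>>> servo_tool(moves=[{"dp": [-0.096,-0.192,0],"delta_rot": [0,0,0],"fingers": 0.2},{"dp": [0,0,0],"delta_rot": [0,0,0],"fingers": 0.2},{"dp": [0,0,0],"delta_rot": [0,0,0],"fingers": 0.2},{"dp": [0,0,0],"delta_rot": [0,0,0],"fingers": 0.2}])

```text
clock: 38.75
position: [0.5504, -0.4264, 0.1998]
ee_rot: [-0.0, 0.1, 0.995, 0.001]
contact_force: [-0.2, 0.6, -0.3]
width: 0.0334
gripper_force: 40.0
```

>>> servo_tool(moves=[{"dp": [0,0,0.2],"delta_rot": [0,0,0],"fingers": 0.2},{"dp": [0,0,0.2],"delta_rot": [0,0,0],"fingers": 0.2},{"dp": [0,0,0.2],"delta_rot": [0,0,0],"fingers": 0.2},{"dp": [0,0,0.14],"delta_rot": [0,0,0],"fingers": 0.2},{"dp": [0,0,0],"delta_rot": [0,0,0],"fingers": 0.2}])

```text
clock: 39.25
position: [0.5484, -0.4237, 0.0478]
ee_rot: [-0.004, 0.099, 0.995, 0.003]
contact_force: [-0.7, 0.3, -0.4]
width: 0.033
gripper_force: 40.0
```

>>> servo_tool(moves=[{"dp": [0,0,0],"delta_rot": [0,0,0],"fingers": 0.6},{"dp": [0,0,0],"delta_rot": [0,0,0],"fingers": 0.6},{"dp": [0,0,0],"delta_rot": [0,0,0],"fingers": 0.6},{"dp": [0,0,-0.2],"delta_rot": [0,0,0],"fingers": 0.6},{"dp": [0,0,-0.2],"delta_rot": [0,0,0],"fingers": 0.6}])

```text
clock: 39.75
position: [0.5505, -0.4272, 0.133]
ee_rot: [-0.0, 0.1, 0.995, 0.0]
contact_force: [0.3, -0.7, 0.1]
width: 0.051
gripper_force: 0.0
```

>>> servo_tool(moves=[{"dp": [0,0,-0.25],"delta_rot": [0,0,0],"fingers": 0.6},{"dp": [0,0,-0.25],"delta_rot": [0,0,0],"fingers": 0.6},{"dp": [0,0,-0.22],"delta_rot": [0,0,0],"fingers": 0.6},{"dp": [0,0,0],"delta_rot": [0,0,0],"fingers": 0.6},{"dp": [0,0,0],"delta_rot": [0,0,0],"fingers": 0.6}])

```text
clock: 40.25
position: [0.551, -0.4277, 0.2791]
ee_rot: [0.002, 0.1, 0.995, -0.002]
contact_force: [0.3, 0.8, -0.9]
width: 0.051
gripper_force: 0.0
```

Run:
```python
from plugs import *
a,d,K,M=grab("wrist"); s,_,_,_=grab("side"); c,_,_,_=grab("scene"); np.savez("pics/w24.npz",im=a,d=d,M=M)
A=cv2.resize(a,(400,300)); B=cv2.resize(s[130:220,210:330],(400,300),interpolation=cv2.INTER_CUBIC); C=cv2.resize(c[150:240,130:250],(400,300)); D=cv2.resize(c[150:225,255:355],(400,300),interpolation=cv2.INTER_CUBIC)
save("final",np.vstack([np.hstack([A,B]),np.hstack([C,D])])); print(pose()[:3,3]); to(.5506,.3531,.30)
```

```text
[ 0.55008967 -0.42692515  0.27434398]
TCP [ 0.5501 -0.4269  0.2743] yaw_y 78.55 dp total [ 0.7721  3.8232 -0.1201] min rows 16
```

View pics/final.png

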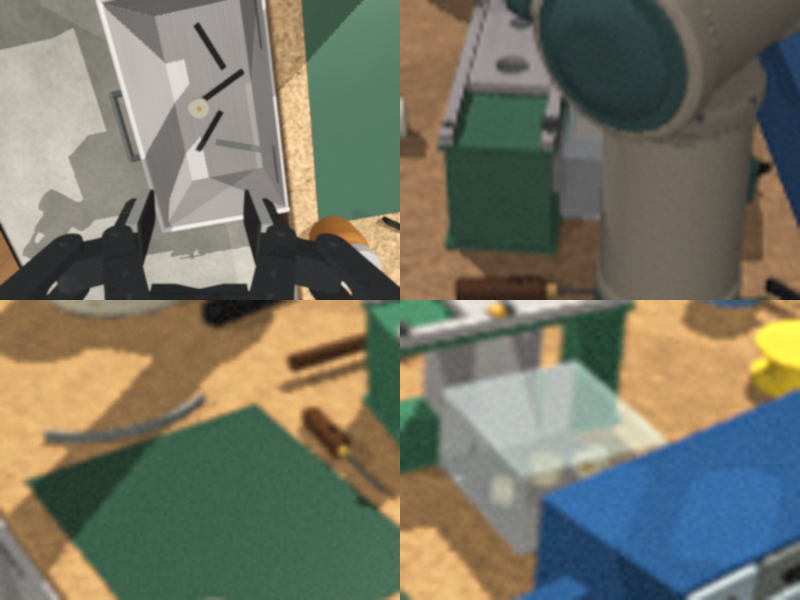

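The composite shows the mat empty and pale plugs in the hooded tray around (500,490), (545,470) and (585,465). The bin view shows only one plug clearly, at (198,108). I'll look for the second in the saved images and depth.

Run:
```python
from plugs import *
K=np.array(imaging.calibration("wrist")["intrinsics"])
v=np.load("pics/w24.npz"); a,d,M=v["im"],v["d"],v["M"]
b=cv2.cvtColor(cv2.imread("pics/w22.png"),cv2.COLOR_BGR2RGB)
for n,im in (("w22",b),("w24",a)):
    I=im.astype(int); print(n,"plug px colour",a[138,250],a[138,258])
    m=((I[...,0]-I[...,2]>22)&(I[...,0]>110)).astype(np.uint8); m[:, 345:]=0; m[:,:120]=0; m[260:]=0
    nn,l,s,c=cv2.connectedComponentsWithStats(m)
    print([(c[i].round(0).tolist(),s[i].tolist()) for i in range(1,nn) if s[i][4]>=25])
h,w=d.shape; vv,uu=np.mgrid[0:h,0:w]; P=np.stack([uu,vv,np.ones_like(uu)],-1)@np.linalg.inv(K).T*d[...,None]@M[:3,:3].T+M[:3,3]
print("plug seen",P[138,253].round(3))
k=(d>0)&(P[...,2]>-.156)&(P[...,2]<-.12)&(P[...,0]>.41)&(P[...,0]<.69)&(P[...,1]>-.5)&(P[...,1]<-.355)
nn,l,s,c=cv2.connectedComponentsWithStats(k.astype(np.uint8))
for i in range(1,nn):
    if s[i][4]>20: print("raised",c[i].round(0),s[i].tolist(),P[l==i].mean(0).round(3),P[l==i][:,2].max().round(3))
k=(d>0)&(P[...,2]<-.12); q=P[k]; print(np.median(q[:,2]))
```

```text
w22 plug px colour [189 182 160] [186 174 148]
[([253.0, 143.0], [241, 130, 25, 27, 528])]
w24 plug px colour [189 182 160] [186 174 148]
[([342.0, 9.0], [339, 0, 6, 29, 68]), ([254.0, 138.0], [241, 126, 26, 25, 513])]
plug seen [ 0.551 -0.431 -0.124]
raised [268.  58.] [248, 29, 42, 61, 431] [ 0.453 -0.39  -0.155] -0.153
raised [216. 132.] [189, 37, 55, 199, 1955] [ 0.538 -0.48  -0.137] -0.12
raised [262. 129.] [240, 96, 62, 56, 840] [ 0.543 -0.416 -0.137] -0.124
raised [268. 168.] [251, 142, 35, 52, 326] [ 0.604 -0.42  -0.155] -0.153
raised [296. 185.] [276, 179, 40, 13, 192] [ 0.639 -0.383 -0.155] -0.153
-0.7488555409068498
```

The top of the visible plug is at z = -0.124 and the bin floor is at -0.165. In the earlier image a single plug was at the same pixel, so the second has landed on top of the first and both are well inside. Now I'll go beyond the grip with closed fingers to push the selector home.

>>> servo_tool(moves=[{"dp": [0.043,0.2235,-0.01],"delta_rot": [0,0,0],"fingers": 0},{"dp": [0.043,0.2235,-0.01],"delta_rot": [0,0,0],"fingers": 0},{"dp": [0.043,0.2235,-0.01],"delta_rot": [0,0,0],"fingers": 0},{"dp": [0.043,0.2235,-0.01],"delta_rot": [0,0,0],"fingers": 0},{"dp": [0.043,0.2235,-0.01],"delta_rot": [0,0,0],"fingers": 0}])

```text
clock: 40.9
position: [0.5521, -0.1979, 0.2839]
ee_rot: [-0.002, 0.1, 0.995, 0.001]
contact_force: [1.4, 0.7, 0.4]
width: -0.0001
gripper_force: 0.0
```

>>> servo_tool(moves=[{"dp": [0.043,0.2235,-0.01],"delta_rot": [0,0,0],"fingers": 0},{"dp": [0.043,0.2235,-0.01],"delta_rot": [0,0,0],"fingers": 0},{"dp": [0.043,0.2235,-0.01],"delta_rot": [0,0,0],"fingers": 0},{"dp": [0.043,0.2235,-0.01],"delta_rot": [0,0,0],"fingers": 0},{"dp": [0.043,0.2235,-0.01],"delta_rot": [0,0,0],"fingers": 0}])

```text
clock: 41.4
position: [0.5543, 0.0295, 0.2942]
ee_rot: [-0.002, 0.1, 0.995, 0.0]
contact_force: [0.8, 0.5, -0.5]
width: 0.0001
gripper_force: 0.0
```

>>> servo_tool(moves=[{"dp": [0.043,0.2235,-0.005],"delta_rot": [0,0,0],"fingers": 0},{"dp": [0.043,0.2235,-0.005],"delta_rot": [0,0,0],"fingers": 0},{"dp": [0.043,0.2235,-0.005],"delta_rot": [0,0,0],"fingers": 0},{"dp": [0.043,0.2235,-0.005],"delta_rot": [0,0,0],"fingers": 0},{"dp": [0.043,0.2235,0],"delta_rot": [0,0,0],"fingers": 0}])

```text
clock: 41.9
position: [0.5566, 0.2569, 0.2981]
ee_rot: [-0.001, 0.1, 0.995, -0.001]
contact_force: [0.3, 0.1, 0.6]
width: -0.0001
gripper_force: 0.0
```

>>> servo_tool(moves=[{"dp": [0.043,0.2235,0],"delta_rot": [0,0,0],"fingers": 0},{"dp": [0.043,0.2235,0],"delta_rot": [0,0,0],"fingers": 0},{"dp": [0.043,0.2235,0],"delta_rot": [0,0,0],"fingers": 0},{"dp": [0,0,0],"delta_rot": [0,0,0],"fingers": 0},{"dp": [0,0,0],"delta_rot": [0,0,0],"fingers": 0}])

```text
clock: 42.4
position: [0.558, 0.3924, 0.2974]
ee_rot: [-0.002, 0.099, 0.995, -0.002]
contact_force: [-0.1, -0.3, -0.5]
width: 0.0001
gripper_force: 0.0
```

>>> servo_tool(moves=[{"dp": [0,0,0],"delta_rot": [0,0,0],"fingers": 0},{"dp": [0,0,0],"delta_rot": [0,0,0],"fingers": 0},{"dp": [0,0,0],"delta_rot": [0,0,0],"fingers": 0}])

```text
clock: 42.7
position: [0.559, 0.3904, 0.3]
ee_rot: [-0.0, 0.101, 0.995, -0.0]
contact_force: [0.7, 0.7, -0.2]
width: 0.0001
gripper_force: 0.0
```

Run:
```python
from plugs import *
to(.5585,.3923,.222)
im,d,K,M=grab("wrist"); save("w25",im); hsv=cv2.cvtColor(im,cv2.COLOR_RGB2HSV).astype(int); m=(((hsv[...,0]<8)|(hsv[...,0]>172))&(hsv[...,1]>150)); ys,xs=np.nonzero(m)
P=np.array([dpt(u,v,d,K,M) for u,v in zip(xs,ys)]); P=P[(P[:,2]>.158)&(P[:,2]<.175)]; print("grip top gx,gy",np.median(P[:,:2]@ex),np.median(P[:,:2]@ey),len(P)); t=pose()[:2,3]; print("tcp",t@ex,t@ey)
# tray content, scene + side cameras
for n in("scene","side"):
    im,d,K,M=grab(n); save(n+"9",im)
    h,w=d.shape; vv,uu=np.mgrid[0:h,0:w]; pts=[]
    I=im.astype(int); o=np.array([.518,.1985])+.130*ex
    for (dx,dy) in [(a,b) for a in(-75,75) for b in(-65,65)]:
        X=np.r_[o+dx/1000*ex+dy/1000*ey,.01,1]; c=np.linalg.inv(M)@X; p=K@c[:3]; pts.append((p/p[2])[:2].round(0).tolist())
    print(n,"tray corners px",pts)
```

```text
TCP [0.559  0.3904 0.3   ] yaw_y 78.45 dp total [0.0044 0.009  0.3902] min rows 2
grip top gx,gy 0.4661204760255218 0.4587468657942378 1432
tcp 0.47056305725375264 0.4935502762217323
scene tray corners px [[264.0, 189.0], [296.0, 181.0], [285.0, 211.0], [318.0, 202.0]]
side tray corners px [[258.0, 192.0], [261.0, 170.0], [303.0, 195.0], [303.0, 172.0]]
```

>>> servo_tool(moves=[{"dp": [0,0,0.15],"delta_rot": [0,0,0],"fingers": 0},{"dp": [0,0,0.15],"delta_rot": [0,0,0],"fingers": 0},{"dp": [0,0,0.08],"delta_rot": [0,0,0],"fingers": 0},{"dp": [0,0,0],"delta_rot": [0,0,0],"fingers": 0},{"dp": [0,-0.06,0],"delta_rot": [0,0,0],"fingers": 0}])

```text
clock: 43.35
position: [0.5568, 0.3807, 0.2242]
ee_rot: [0.0, 0.099, 0.995, 0.001]
contact_force: [0.8, -0.4, 0.7]
width: 0.0002
gripper_force: 0.0
```

>>> servo_tool(moves=[{"dp": [0,-0.07,0],"delta_rot": [0,0,0],"fingers": 0},{"dp": [0,-0.07,0],"delta_rot": [0,0,0],"fingers": 0},{"dp": [0,-0.07,0],"delta_rot": [0,0,0],"fingers": 0},{"dp": [0,-0.07,0],"delta_rot": [0,0,0],"fingers": 0},{"dp": [0,-0.06,0],"delta_rot": [0,0,0],"fingers": 0}])

```text
clock: 43.85
position: [0.5429, 0.3121, 0.2251]
ee_rot: [0.001, 0.1, 0.995, 0.001]
contact_force: [1.3, 2.9, 2.6]
width: -0.0002
gripper_force: 1.8
```

>>> servo_tool(moves=[{"dp": [0,-0.03,0],"delta_rot": [0,0,0],"fingers": 0},{"dp": [0,-0.03,0],"delta_rot": [0,0,0],"fingers": 0},{"dp": [0,0,0],"delta_rot": [0,0,0],"fingers": 0}])

```text
clock: 44.15
position: [0.5401, 0.3004, 0.2239]
ee_rot: [-0.0, 0.1, 0.995, -0.001]
contact_force: [-0.1, 0.8, -0.3]
width: 0.0003
gripper_force: 0.0
```

>>> servo_tool(moves=[{"dp": [0,-0.03,0],"delta_rot": [0,0,0],"fingers": 0},{"dp": [0,-0.03,0],"delta_rot": [0,0,0],"fingers": 0},{"dp": [0,0,0],"delta_rot": [0,0,0],"fingers": 0}])

```text
clock: 44.45
position: [0.5393, 0.2963, 0.224]
ee_rot: [0.001, 0.101, 0.995, 0.008]
contact_force: [3.2, 19.7, -3.6]
width: -0.0001
gripper_force: 9.6
```

>>> servo_tool(moves=[{"dp": [0,-0.025,0],"delta_rot": [0,0,0],"fingers": 0},{"dp": [0,0,0],"delta_rot": [0,0,0],"fingers": 0}])

```text
clock: 44.65
position: [0.5391, 0.2954, 0.2242]
ee_rot: [0.002, 0.101, 0.995, 0.012]
contact_force: [5.0, 29.3, -7.0]
width: -0.0003
gripper_force: 14.8
```

>>> servo_tool(moves=[{"dp": [0,-0.025,0],"delta_rot": [0,0,0],"fingers": 0},{"dp": [0,0,0],"delta_rot": [0,0,0],"fingers": 0}])

```text
clock: 44.85
position: [0.539, 0.2946, 0.2244]
ee_rot: [0.003, 0.101, 0.995, 0.017]
contact_force: [6.1, 39.6, -9.4]
width: -0.0
gripper_force: 20.0
```

The stop is firm at 40 N. Backing off, rising and verifying.

>>> servo_tool(moves=[{"dp": [0,0.15,0],"delta_rot": [0,0,0],"fingers": 0},{"dp": [0,0.1,0],"delta_rot": [0,0,0],"fingers": 0},{"dp": [0,0,-0.2],"delta_rot": [0,0,0],"fingers": 0},{"dp": [0,0,-0.2],"delta_rot": [0,0,0],"fingers": 0},{"dp": [0,0,0],"delta_rot": [0,0,0],"fingers": 0}])

```text
clock: 45.35
position: [0.5478, 0.3297, 0.3091]
ee_rot: [0.004, 0.099, 0.995, 0.002]
contact_force: [1.1, 0.1, 0.1]
width: 0.0001
gripper_force: 0.0
```

>>> servo_tool(moves=[{"dp": [0,0,0],"delta_rot": [0,0,0],"fingers": 0},{"dp": [0,0,0],"delta_rot": [0,0,0],"fingers": 0},{"dp": [0,0,0],"delta_rot": [0,0,0],"fingers": 0},{"dp": [0,0,0],"delta_rot": [0,0,0],"fingers": 0}])

```text
clock: 45.75
position: [0.5456, 0.3286, 0.3024]
ee_rot: [-0.001, 0.1, 0.995, -0.001]
contact_force: [1.2, -0.1, 0.6]
width: -0.0003
gripper_force: 0.0
```

Run:
```python
from plugs import *
im,d,K,M=grab("wrist"); hsv=cv2.cvtColor(im,cv2.COLOR_RGB2HSV).astype(int); m=(((hsv[...,0]<8)|(hsv[...,0]>172))&(hsv[...,1]>150)); ys,xs=np.nonzero(m)
P=np.array([dpt(u,v,d,K,M) for u,v in zip(xs,ys)]); P=P[(P[:,2]>.158)&(P[:,2]<.175)]; print("grip top gx,gy",np.median(P[:,:2]@ex),np.median(P[:,:2]@ey),len(P))
for n,box in (("scene",(slice(178,212),slice(262,320))),("side",(slice(165,198),slice(255,306)))):
    a=cv2.cvtColor(cv2.imread("pics/%s0.png"%n),cv2.COLOR_BGR2RGB).astype(int)[box]; im,d,K,M=grab(n); b=im.astype(int)[box]
    m=((b-a).sum(2)>45).astype(np.uint8); nn,l,s,c=cv2.connectedComponentsWithStats(m)
    print(n,"new bright",[( (c[i]+[box[1].start,box[0].start]).round(0).tolist(),s[i][2:].tolist(),onplane(*(c[i]+[box[1].start,box[0].start]),.013,K,M)[:2].round(3).tolist()) for i in range(1,nn) if s[i][4]>8])
```

```text
grip top gx,gy 0.4656930249973784 0.3792617216548142 1414
scene new bright [([301.0, 190.0], [8, 9, 47], [0.645, 0.223]), ([291.0, 192.0], [8, 9, 55], [0.635, 0.184]), ([280.0, 197.0], [7, 7, 40], [0.637, 0.132])]
side new bright [([278.0, 181.0], [5, 5, 11], [0.635, 0.172]), ([285.0, 187.0], [5, 5, 17], [0.655, 0.137])]
```

The grip moved back 79.5 mm to home. Three plugs show in the tray and two lie in the bin, with nothing in contact with the robot. Handing in.

```bash
python3 -c "
from rig import manip; print(manip.sign_off())"
```

```text
the job is handed in; nothing more can be done
None
```

The job is handed in: three sound plugs are in the tray, two mushroomed ones in the bin and the selector is home. However, one descent onto a plug reached 166 N at the wrist, over the 120 N limit, so the run may be failed for that.

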